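Refit the saw throat plate and the router ring

ROBOT

A 6-joint arm with a two-finger parallel gripper is mounted at the origin on the work surface. World frame = base frame: x ahead of the robot, y to its left, z up, the work surface at z = 0. Lengths are in m, angles in rad, forces in N, time in s.
With the tool pointing down it reaches from about 0.3 to 0.775 m from the base axis. Payload 14.6 kg.
Tool frame: the origin (TCP) lies at the very end of the fingers, on their centre line; the grasp point (between the pads) lies bot.tcp_to_grasp behind it (bot.tcp_to_grasp is the distance from the TCP to the grasp point, in m); x points along the fingers, y is the direction in which the jaws open and shut, and the axes are right-handed (so a half turn about x gives the same grasp; the last joint's range is limited). The gripper opens to 85 mm and grips with 20 to 120 N. Pads are 22 mm wide; open, the fingers measure 114 mm over their backs; the gripper's body (76 mm by 85 mm) begins 54 mm behind the grasp point. The pads swing forward as they close: fully open they stand 13 mm farther back than shut.
Start: joints at [1.092, 0.3, 1.521, -0, 1.321, -0.067], TCP at [0.22, 0.504, 0.203] pointing down, gripper open.
Joint ranges: [-3.03, 3.03], [-0.79, 2.21], [0.23, 2.52], [-1.04, 4.18], [0, 3.07], [-2.55, 2.55]. Speed limits (rad/s): [2.22, 2.22, 2.57, 3.14, 3.14, 3.14].

INTERFACE

Orientations are given as a unit quaternion [w, x, y, z].
In Python, from workcell import bot, camera, recognise gives the robot as it stands.
- The arm moves only by the shell command python3 -m jog 'ROWS'. ROWS is JSON, a list of rows, each an object with "dp": the shift along the tool's x, y, z in mm, a list of three; "yaw": the turn about the tool's x in rad; "fingers": the opening in per cent of the stroke, from 0 (shut) to 100 (fully open). A call has 1 to 5 rows; each row is the pose to reach, as a shift and turn from the pose commanded when the call began, along the tool's axes at that moment; what a row does not reach only later rows make up. A row lasts 1/10 s, in which the tool goes at most 50 mm and 8.59 degrees, less where a joint would pass 70% of its speed; a pose out of reach is approached as far as the arm can. A call with a gripper value outside its range is refused whole. The fingers move at their own pace and stop on an object; the grip force is fixed at half the most. Time passes only in rows, so rows that repeat a pose let the fingers close. It gives the time, the measured TCP pose, the force and the opening at its end, in the units of the state.
- bot.get_obs(): the state, without advancing time (a new reading comes with each control period).
- camera(name): name is "side" or "top" or "wrist"; returns a dict with "pixels" (480x640x3 uint8, blue, green, red), "camera_matrix" (3x3 intrinsics, pixels), "distortion" ([k1, k2, p1, p2, k3] as OpenCV has them; the pictures are not rectified), "pose" (4x4, takes a point from camera to world coordinates); the wrist camera has in their place "tool_from_camera" (4x4, takes a point from camera to tool coordinates, whose origin is the TCP and whose axes are the tool frame's). Camera axes: x right, y up, looking along -z (the intrinsics and any distortion apply to the point x, -y, -z); pixel columns grow to the right and rows downward; lengths in m; the calibration is good to about 2 mm. A picture is of the moment at which its call begins: read the wrist's pose just before it. There is no depth.
- bot.sign_off(): hands the job in, once; it reports no verdict.
Trained networks look in a picture, given as the dict that the camera call returned (one of the last four; its "shot" number tells which), for a name from the list of things; names that differ only in an ending like _2 or _b are one class to them, and where a whole thing is asked for, a point or a joint stands for the part that bears it (a point fixed in the world has none). Each returns a list of dicts, best first, with "confidence" (0 to 1); they miss things now and then, are a little off and sometimes report something else, mostly with a low value. They report only what shows in the picture. A call takes as long as a camera call. They do not tell look-alikes from the thing itself.
- recognise(picture, label): "at" ([column, row] in pixels, amid what is visible of it).
The state is a dict: "t": time; "q": joint angles; "joint_vel": joint speeds; "tau": joint torques, N m; "position": TCP position; "tcp_rot": TCP orientation; "force": force on the tool from outside, world axes, zero at the start; "moment": the same for the moment, N m; "finger_gap": opening from 0.0 (shut) to 1.0 (fully open).
Only numpy, scipy, OpenCV 4.12 (cv2) and the standard library are available. Lean on these libraries where they do the work, as an engineer would, in place of code of your own. Each camera call takes 0.05 s, during which the arm holds its last target.

TASK

The saw and router openings in this bench-mounted saw table have been cleaned out: put each insert back into the opening of its own shape. The black ring goes into the round router opening; the red throat plate goes into the long opening with its tongue hooked under the lip at the rear and its rounded end then pressed down past the spring catch, so that both lie fully home, flush with the table. Leave the mitre gauge, push stick, spanner and tape measure where they are.

Things in the scene. Friction and masses are not known exactly. Their poses are not given: they have to be found in the camera images.
- saw: Saw let into the bench, fixed: flat cast metal table 340 (x) by 660 (y) mm, its top 60 mm above the bench. Origin: middle of the table, at bench height; x across the blade, y along it towards the rear, z up; all turn with the saw. The table has a long throat opening, a round router opening, and a 22 mm wide mitre slot along y near the far edge. The blade is lowered out of the way.
- throat_seat (a point): Where the throat plate's origin must come: on the ledge of the long opening, 10 mm below the table top; at (-70, 130, 50) mm in the saw's frame, axes as the saw's. Opening: 67 mm wide (x); square rear wall 100.5 mm to +y; the front end is a half circle of radius 33.5, its wall 103 mm to -y. Ledges run along both sides, with a lug at the front.
- rear_lip (a point): Underside of the table's lip at the rear wall of the long opening, in its middle, 5 mm below the table top. Beyond it (+y) is a cavity 36 mm wide and 25 mm deep, open to the throat: the tongue goes in under here. From above the lip covers it.
- spring_catch (a point): Foremost point of a 14 mm wide brass roller on a spring in the middle of the rounded front wall. It stands 5 mm into the long opening, its top 1 mm below the table top, and yields to -y. With the tongue in, the plate's round end rests on it some 4 mm proud until pressed down past it with about 6 to 10 N.
- ring_seat (a point): Centre of the round router opening on its ledge, 10 mm below the table top: where the ring's origin must come; at (62.5, -120, 50) mm in the saw's frame. The opening is 99 mm in diameter; the ledge leaves a 60 mm hole over the router's collet.
- throat_plate: Red throat plate, 64 wide (x), 200 long (y), 10 mm thick, about 0.28 kg, balanced within 6 mm of its middle. Square end at +y with a 24 mm wide steel tongue, 3.5 mm thick, at the underside, standing out 11 mm; the other end (-y) is a half circle of radius 32. It has a saw slot 7 mm wide and a 20 mm finger hole. Origin: centre of the 64 x 200 outline, underside; z up. Starts flat on the table short of its opening, tongue towards it, turned by up to 23 degrees.
- tongue_tip (a point): End of the throat plate's tongue, 111 mm to +y of the plate's origin.
- router_ring: Black router insert: disc of diameter 96 mm, 10 mm thick, about 0.13 kg, with a 20 mm hole in the middle. Origin: its centre, underside; z up. Starts flat on the table.
- mitre_gauge: Mitre gauge, its 18 x 200 mm bar lying loose in the mitre slot; 49 mm high over the table at its knob, head 120 mm wide. Origin: middle of the bar, underside, on the slot floor. Leave alone.
- push_stick: Flat orange plastic push stick, about 240 long and 10 mm thick, on the table. Origin: underside near its middle. Leave alone.
- spanner: Steel blade spanner, 150 mm long, on the table. Origin: underside, near its middle. Leave alone.
- tape_measure: Yellow tape measure, 68 x 68 x 32 mm, on the table. Origin: underside, centre. Leave alone.
Things that resemble listed ones, but are neither listed nor needed, are in the scene too. What is shaped like the throat_plate but pink or white is not meant.

How it is judged:
By the outcome, as a careful person would: the job done as asked, in the order asked, and still so for the second after the job is handed in, with the robot touching nothing.
It also fails if it takes over 58 s, if anything falls off the work surface, if the arm or the gripper's body presses on something with over 40 N, if the wrist force passes 120 N, or if a joint passes its speed limit or range.

## Working session

There is one attempt and no reset: what is moved stays moved. The work goes in short steps, Python scripts to look and compute and a shell command to move; the robot and the scene stay as the last step left them, time stands still between calls to the robot, and variables do not carry over. Pictures are saved under pics/ and viewed, and the job is handed in when it is done.

```bash
ls; mkdir -p pics; python3 - <<'E'
from workcell import bot,camera,recognise
import cv2,pickle
print(bot.get_obs(), bot.tcp_to_grasp)
for n in ("top","side","wrist"):
    c=camera(n); cv2.imwrite(f"pics/{n}0.png",c["pixels"]); pickle.dump(c,open(f"{n}0.pkl","wb"))
    print(n,c["camera_matrix"],c["distortion"],c.get("pose",c.get("tool_from_camera")))
    for l in ["throat_plate","router_ring","saw","rear_lip","spring_catch","ring_seat","throat_seat","tongue_tip"]:
        print(l,[(r["at"],round(r["confidence"],2)) for r in recognise(c,l)])
print(bot.get_obs()["t"])
E
```

```text
pics
{'t': 0.0, 'q': array([ 1.09238290e+00,  3.00508462e-01,  1.52159928e+00, -2.02174102e-05,
        1.32069909e+00, -6.66378894e-02]), 'joint_vel': array([ 1.45710796e-03, -8.48628639e-05,  1.44937179e-04,  5.76620631e-04,
       -3.07758533e-04, -2.46173530e-04]), 'tau': array([-1.89318969e-03, -5.43493938e+01, -3.61809719e+01, -1.40426946e-04,
        3.85558204e-03,  1.46289210e-05]), 'position': array([0.22003021, 0.50377005, 0.20199315]), 'tcp_rot': array([ 0.69206396,  0.14414121,  0.69228171, -0.1449718 ]), 'force': array([0.02960353, 0.66512165, 0.68628464]), 'moment': array([-0.00437327,  0.00695683,  0.04220322]), 'finger_gap': 1.0016352446088121} 0.0187
top [[442.06885412   0.         317.64177427]
 [  0.         442.06885412 237.29394163]
 [  0.           0.           1.        ]] [0.01169516 0.         0.         0.         0.        ] [[-4.43970743e-02  9.74424651e-01 -2.20285040e-01  2.00648127e-01]
 [-9.99013886e-01 -4.33914024e-02  9.40436819e-03 -8.90011533e-02]
 [-3.94628631e-04  2.20485341e-01  9.75390209e-01  1.19311746e+00]
 [ 0.00000000e+00  0.00000000e+00 
[... 1459 characters left out ...]
     311.96209878]
 [  0.         358.01233591 237.91108814]
 [  0.           0.           1.        ]] [-0.03167337  0.          0.          0.          0.        ] [[-3.51350876e-04  3.30246702e-01 -9.43894588e-01 -1.71430367e-01]
 [ 9.99999903e-01 -1.34967153e-04 -4.19457113e-04  6.01469958e-04]
 [-2.65919093e-04 -9.43894643e-01 -3.30246622e-01 -8.57670866e-02]
 [ 0.00000000e+00  0.00000000e+00  0.00000000e+00  1.00000000e+00]]
throat_plate [([123.1, 268.8], 0.78)]
router_ring []
saw [([218.7, 434.8], 0.57)]
rear_lip [([219.2, 434.5], 0.7)]
spring_catch [([215.8, 434.2], 0.76)]
ring_seat [([216.8, 436.3], 0.96)]
throat_seat [([217.3, 434.8], 0.86)]
tongue_tip [([122.4, 269.1], 0.76)]
1.35
```

View pics/top0.png

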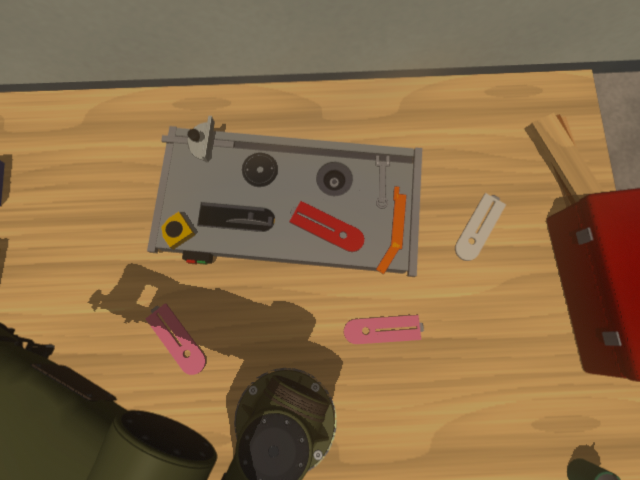

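View pics/side0.png

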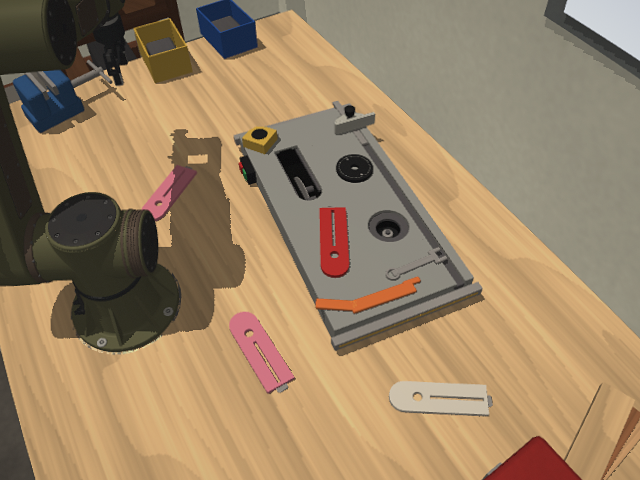

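View pics/wrist0.png

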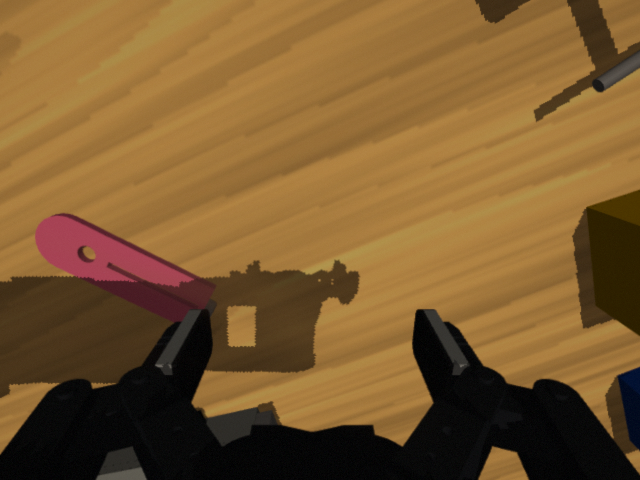

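```bash
python3 - <<'E'
import cv2
a=cv2.imread("pics/top0.png")[115:285,145:430]
cv2.imwrite("pics/topc.png",cv2.resize(a,None,fx=2.8,fy=2.8,interpolation=cv2.INTER_CUBIC))
a=cv2.imread("pics/side0.png")[95:355,225:490]
cv2.imwrite("pics/sidec.png",cv2.resize(a,None,fx=2.3,fy=2.3,interpolation=cv2.INTER_CUBIC))
E
```

```text
(no output)
```

View pics/topc.png

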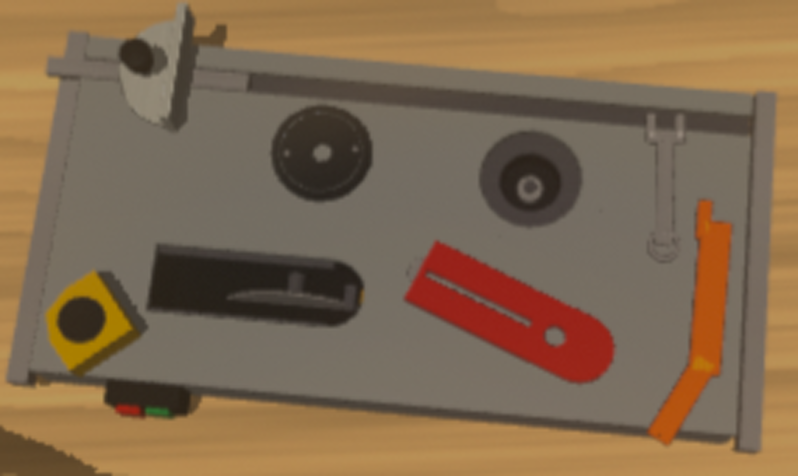

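View pics/sidec.png

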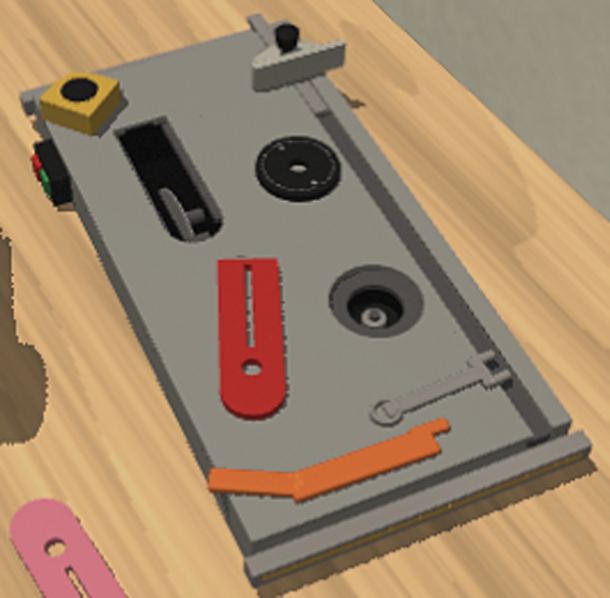

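```bash
cat > h.py <<'E'
import numpy as np,cv2
def ray(c,uv,P=None):
    uv=np.array(uv,float).reshape(-1,1,2)
    n=cv2.undistortPoints(uv,c["camera_matrix"],c["distortion"]).reshape(-1,2)
    d=np.c_[n[:,0],-n[:,1],-np.ones(len(n))]
    P=c["pose"] if P is None else P
    return P[:3,3], d@P[:3,:3].T
def onz(c,uv,z,P=None):
    o,d=ray(c,uv,P); return (o+d*((z-o[2])/d[:,2])[:,None])[:,:2]
def proj(c,X,P=None):
    P=c["pose"] if P is None else P
    p=(np.atleast_2d(X)-P[:3,3])@P[:3,:3]
    p=p*[1,-1,-1]
    return cv2.projectPoints(p,np.zeros(3),np.zeros(3),c["camera_matrix"],c["distortion"])[0].reshape(-1,2)
def wpose(obs,c):
    from scipy.spatial.transform import Rotation as R
    T=np.eye(4); q=obs["tcp_rot"]; T[:3,:3]=R.from_quat([q[1],q[2],q[3],q[0]]).as_matrix(); T[:3,3]=obs["position"]
    return T@c["tool_from_camera"]
def fit2(A,B):
    # A (saw) -> B world rigid
    A=np.array(A);B=np.array(B);a=A-A.mean(0);b=B-B.mean(0)
    th=np.arctan2((a[:,0]*b[:,1]-a[:,1]*b[:,0]).sum(),(a*b).sum())
    Rm=np.array([[np.cos(th),-np.sin(th)],[np.sin(th),np.cos(th)]])
    t=B.mean(0)-Rm@A.mean(0); return th,t,B-(A@Rm.T+t)
E
python3 - <<'E'
from h import *
import pickle
c=pickle.load(open("top0.pkl","rb"))
f=lambda l:[(x/2.8+145-.5*0,y/2.8+115) for x,y in l]
s=onz(c,f([(530,179),(157,245),(148,308),(363,297)]),.06)
A=np.array([(62.5,-120),(-36.5,230.5),(-103.5,230.5),(-70,27)])/1e3
th,t,r=fit2(A,s); print("saw",np.degrees(th),t,r*1e3)
ring=onz(c,f([(322,152)]),.07); print("ring",ring)
pl=onz(c,f([(437,241),(405,299),(612,360),(555,337)]),.07); print(pl)
Rm=np.array([[np.cos(th),-np.sin(th)],[np.sin(th),np.cos(th)]])
for n,p in (("ringseat",(.0625,-.12)),("throat",(-.07,.13)),("catch",(-.07,.032))): print(n,Rm@p+t)
print("ring in saw",(ring-t)@Rm, (pl-t)@Rm)
E
```

```text
saw -8.073681987798395 [ 0.57150868 -0.02582542] [[-0.10036622  1.26496813]
 [-2.05511992 -0.3489878 ]
 [ 2.50210593 -2.11366583]
 [-0.34661979  1.1976855 ]]
ring [[0.64909848 0.0471469 ]]
[[ 0.55470179 -0.06027693]
 [ 0.49926821 -0.02824694]
 [ 0.43230172 -0.21819976]
 [ 0.45650217 -0.16666413]]
ringseat [ 0.61653562 -0.15341392]
throat [0.52046054 0.11271731]
catch [0.50669679 0.01568865]
ring in saw [[0.06657205 0.08314625]] [[-0.01180172 -0.0364705 ]
 [-0.07118435 -0.01254344]
 [-0.11080888 -0.2100187 ]
 [-0.0940863  -0.15559501]]
```

```bash
cat > g.py <<'E'
from h import *
from workcell import bot
from scipy.spatial.transform import Rotation as R
import sys
def rot(o): q=o["tcp_rot"]; return R.from_quat([q[1],q[2],q[3],q[0]]).as_matrix()
def plan(tx,ty,tz,zdir=None):
    """target TCP; zdir = world heading (deg) for tool z axis"""
    o=bot.get_obs(); M=rot(o); d=M.T@(np.array([tx,ty,tz])-o["position"])
    h=np.degrees(np.arctan2(M[1,2],M[0,2]))
    print("t",round(o["t"],2),"pos",o["position"].round(4),"zhead",h.round(2),"dp",(d*1e3).round(1),"F",o["force"].round(1),"gap",round(o["finger_gap"],3))
    if zdir is not None:
        dh=(zdir-h+180)%360-180
        print("yaw",-np.radians(dh).round(4),"or",-np.radians(dh-180*np.sign(dh)).round(4),"q6",o["q"][5])
if __name__=="__main__": 
    print(rot(bot.get_obs()).round(3)); plan(*map(float,sys.argv[1:]))
E
python3 g.py .66 .13 .2 -98
```

```text
[[ 0.     0.4    0.916]
 [-0.     0.916 -0.4  ]
 [-1.    -0.     0.   ]]
t 1.35 pos [0.2201 0.504  0.2026] zhead -23.59 dp [   2.6 -166.7  552.8] F [ 1.2 -0.1  1.3] gap 0.997
yaw 1.2987 or -1.8429 q6 -0.06661268617971848
```

```bash
python3 -m jog '[{"dp":[0,-14,47],"yaw":0.14,"fingers":70},{"dp":[0,-28,94],"yaw":0.28,"fingers":70},{"dp":[0,-42,141],"yaw":0.42,"fingers":70},{"dp":[0,-56,188],"yaw":0.56,"fingers":70},{"dp":[0,-70,235],"yaw":0.7,"fingers":70}]'; python3 g.py .66 .13 .2 -98
```

```text
t: 1.85
position: [0.4087, 0.3443, 0.2028]
tcp_rot: [0.6, 0.375, 0.6, -0.375]
force: [0.2, 0.5, 0.8]
finger_gap: 0.7
[[ 0.     0.899  0.438]
 [ 0.     0.438 -0.899]
 [-1.     0.    -0.   ]]
t 1.85 pos [0.4087 0.3443 0.2028] zhead -64.02 dp [  2.8 132.  302.7] F [0.2 0.5 0.8] gap 0.7
yaw 0.593 or -2.5486 q6 0.1781310587202624
```

```bash
python3 -m jog '[{"dp":[0,19,44],"yaw":0.14,"fingers":70},{"dp":[0,39,88],"yaw":0.28,"fingers":70},{"dp":[0,58,132],"yaw":0.42,"fingers":70},{"dp":[0,77,176],"yaw":0.56,"fingers":70},{"dp":[0,97,220],"yaw":0.59,"fingers":70}]'; python3 g.py .66 .13 .2 -98
```

```text
t: 2.35
position: [0.5932, 0.19, 0.2027]
tcp_rot: [0.465, 0.533, 0.465, -0.533]
force: [0.3, 1.1, 0.4]
finger_gap: 0.701
[[ 0.     0.991 -0.136]
 [ 0.    -0.136 -0.991]
 [-1.     0.    -0.   ]]
t 2.35 pos [0.5932 0.19   0.2027] zhead -97.81 dp [ 2.7 74.3 50.3] F [0.3 1.1 0.4] gap 0.701
yaw 0.0033 or -3.1383 q6 0.38743453833597385
```

```bash
python3 -m jog '[{"dp":[0,37,28],"yaw":0.0,"fingers":70},{"dp":[0,80,48],"yaw":0.0,"fingers":70},{"dp":[0,80,48],"yaw":0.0,"fingers":70}]'; python3 g.py .66 .13 .2 -98; python3 - <<'E'
from workcell import bot,camera
import cv2,pickle
o=bot.get_obs(); c=camera("wrist"); pickle.dump((o,c),open("w1.pkl","wb")); cv2.imwrite("pics/w1.png",c["pixels"])
E
```

```text
t: 2.65
position: [0.6677, 0.1295, 0.2006]
tcp_rot: [-0.465, -0.532, -0.465, 0.533]
force: [-1.4, -0.2, -0.5]
finger_gap: 0.703
[[-0.001  0.991 -0.135]
 [-0.001 -0.135 -0.991]
 [-1.    -0.001  0.001]]
t 2.65 pos [0.6677 0.1295 0.2006] zhead -97.76 dp [ 0.6 -7.7  0.5] F [-1.4 -0.2 -0.5] gap 0.703
yaw 0.0042 or -3.1374 q6 0.2734628862104355
```

View pics/w1.png

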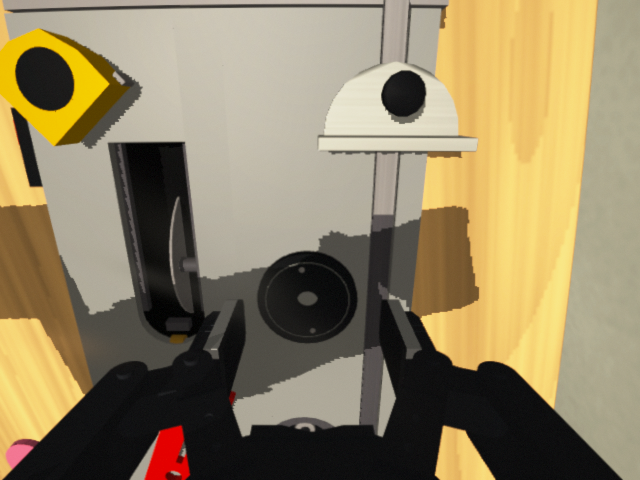

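```bash
python3 - <<'E'
from h import *
import pickle
o,c=pickle.load(open("w1.pkl","rb")); P=wpose(o,c)
s=onz(c,[(109,143),(184.5,142),(177,343)],.06,P)
A=np.array([(-103.5,230.5),(-36.5,230.5),(-70,27)])/1e3
th,t,r=fit2(A,s); print(np.degrees(th),t,r*1e3)
cen=onz(c,[(308,297)],.07,P); print(cen)
g=cv2.cvtColor(c["pixels"],cv2.COLOR_BGR2GRAY)
# refine ring: dark blob
E
python3 - <<'E'
import cv2
a=cv2.imread("pics/w1.png")
cv2.imwrite("pics/w1c.png",cv2.resize(a[120:360,80:380],None,fx=2.6,fy=2.5,interpolation=cv2.INTER_CUBIC))
E
```

```text
-7.4860660980222855 [ 0.57584683 -0.0260477 ] [[ 0.78742443 -0.80929693]
 [-0.96348605 -0.5576108 ]
 [ 0.17606162  1.36690773]]
[[0.65303284 0.05177944]]
```

View pics/w1c.png

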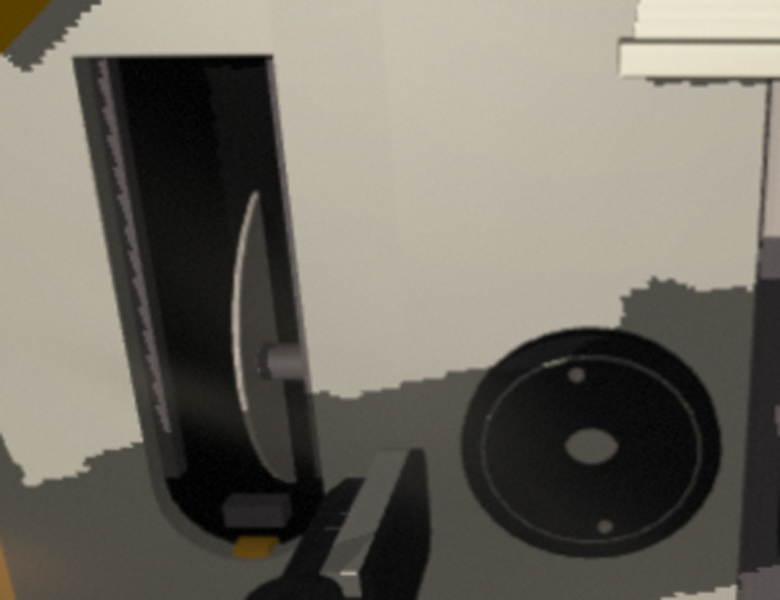

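```bash
python3 -m jog '[{"dp":[45,-3,2],"yaw":0.01,"fingers":70},{"dp":[90,-5,3],"yaw":0.02,"fingers":70},{"dp":[125,-5,3],"yaw":0.02,"fingers":70},{"dp":[125,-5,3],"yaw":0.02,"fingers":70}]'; python3 g.py .663 .126 .062 -99;python3 - <<'E'
from workcell import bot,camera
import cv2,pickle
c=camera("side"); cv2.imwrite("pics/s2.png",cv2.resize(c["pixels"][60:300,200:500],None,fx=2.5,fy=2.5,interpolation=cv2.INTER_CUBIC))
E
```

```text
t: 3.1
position: [0.6565, 0.1317, 0.0727]
tcp_rot: [-0.459, -0.534, -0.463, 0.539]
force: [-0.1, -0.3, -0.1]
finger_gap: 0.702
[[-0.008  0.989 -0.149]
 [-0.001 -0.15  -0.989]
 [-1.    -0.008  0.002]]
t 3.1 pos [0.6565 0.1317 0.0727] zhead -98.6 dp [10.7  7.3  4.6] F [-0.1 -0.3 -0.1] gap 0.702
yaw 0.007 or -3.1346 q6 0.2932262734465534
```

View pics/s2.png

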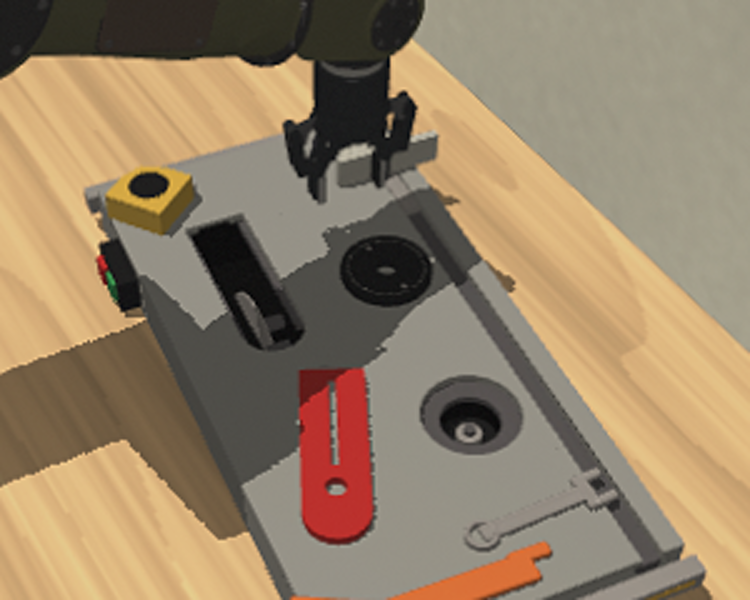

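```bash
python3 -m jog '[{"dp":[4,3,0],"yaw":0.0,"fingers":70},{"dp":[7,6,0],"yaw":0.0,"fingers":70},{"dp":[7,6,0],"yaw":0,"fingers":70}]'; python3 g.py .663 .126 .062 -99; python3 -m jog '[{"dp":[3,0,0],"yaw":0.0,"fingers":70},{"dp":[5,0,0],"yaw":0.0,"fingers":70},{"dp":[5,0,0],"yaw":0,"fingers":70}]'; python3 g.py .663 .126 .062 -99
```

```text
t: 3.45
position: [0.6663, 0.1304, 0.0717]
tcp_rot: [0.461, 0.537, 0.461, -0.536]
force: [-0.3, 0.5, 0.7]
finger_gap: 0.7
[[ 0.002  0.989 -0.15 ]
 [ 0.    -0.15  -0.989]
 [-1.     0.002 -0.001]]
t 3.45 pos [0.6663 0.1304 0.0717] zhead -98.65 dp [ 9.7 -2.6  4.8] F [-0.3  0.5  0.7] gap 0.7
yaw 0.0061 or -3.1355 q6 0.2902579932768201
t: 3.75
position: [0.6654, 0.1303, 0.0653]
tcp_rot: [-0.461, -0.536, -0.461, 0.536]
force: [0.2, 0.0, 0.5]
finger_gap: 0.699
[[-0.     0.989 -0.151]
 [-0.    -0.151 -0.989]
 [-1.    -0.     0.   ]]
t 3.75 pos [0.6654 0.1303 0.0653] zhead -98.66 dp [ 3.3 -1.7  4.6] F [0.2 0.  0.5] gap 0.699
yaw 0.006 or -3.1356 q6 0.2903695306305745
```

```bash
python3 -m jog '[{"dp":[3,-1,0],"yaw":0.0,"fingers":70},{"dp":[4,-2,0],"yaw":0.0,"fingers":70},{"dp":[4,-2,0],"yaw":0,"fingers":70}]'|grep -E "pos|force";  python3 -m jog '[{"dp":[2,0,0],"yaw":0.0,"fingers":70},{"dp":[3,0,0],"yaw":0.0,"fingers":70},{"dp":[3,0,0],"yaw":0,"fingers":70}]'|grep -E "pos|force"
```

```text
position: [0.6633, 0.1306, 0.0613]
force: [0.5, 0.6, 0.4]
position: [0.6635, 0.1306, 0.0584]
force: [-0.5, 0.0, 0.5]
```

```bash
python3 -m jog '[{"dp":[1.5,0,0],"yaw":0.0,"fingers":70},{"dp":[1.5,0,0],"yaw":0,"fingers":70}]'|grep -E "pos|force";  python3 -m jog '[{"dp":[1.5,0,0],"yaw":0.0,"fingers":70},{"dp":[1.5,0,0],"yaw":0,"fingers":70}]'|grep -E "pos|force"
```

```text
position: [0.6635, 0.1306, 0.0569]
force: [-1.0, -0.5, 0.4]
position: [0.6635, 0.1306, 0.0553]
force: [0.2, 0.7, -0.8]
```

```bash
python3 -m jog '[{"dp":[0,0,12],"yaw":0.0,"fingers":70},{"dp":[0,0,24],"yaw":0,"fingers":70},{"dp":[0,0,36],"yaw":0,"fingers":70},{"dp":[0,0,48],"yaw":0,"fingers":70},{"dp":[0,0,60],"yaw":0,"fingers":70}]'|grep -E "pos|force";  python3 -m jog '[{"dp":[0,0,16],"yaw":0.0,"fingers":70},{"dp":[0,0,32],"yaw":0,"fingers":70},{"dp":[0,0,48],"yaw":0,"fingers":70},{"dp":[0,0,64],"yaw":0,"fingers":70},{"dp":[0,0,80],"yaw":0,"fingers":70}]'; python3 g.py .6269 -.1054 .0555 -99;python3 - <<'E'
from workcell import bot,camera
import cv2,pickle
c=camera("top"); cv2.imwrite("pics/t3.png",cv2.resize(c["pixels"][115:285,145:430],None,fx=2.8,fy=2.8,interpolation=cv2.INTER_CUBIC))
c=camera("side"); cv2.imwrite("pics/s3.png",cv2.resize(c["pixels"][60:300,200:500],None,fx=2.5,fy=2.5,interpolation=cv2.INTER_CUBIC))
E
```

```text
position: [0.6544, 0.0699, 0.0557]
force: [-0.4, 0.2, -0.7]
t: 5.75
position: [0.6423, -0.0093, 0.0556]
tcp_rot: [0.461, 0.536, 0.461, -0.536]
force: [0.1, 0.3, 0.1]
finger_gap: 0.698
[[ 0.     0.989 -0.151]
 [-0.    -0.151 -0.989]
 [-1.     0.     0.   ]]
t 5.75 pos [ 0.6423 -0.0093  0.0556] zhead -98.66 dp [ 0.1 -0.7 97.4] F [0.1 0.3 0.1] gap 0.698
yaw 0.0059 or -3.1357 q6 0.07975192116079036
```

View pics/t3.png

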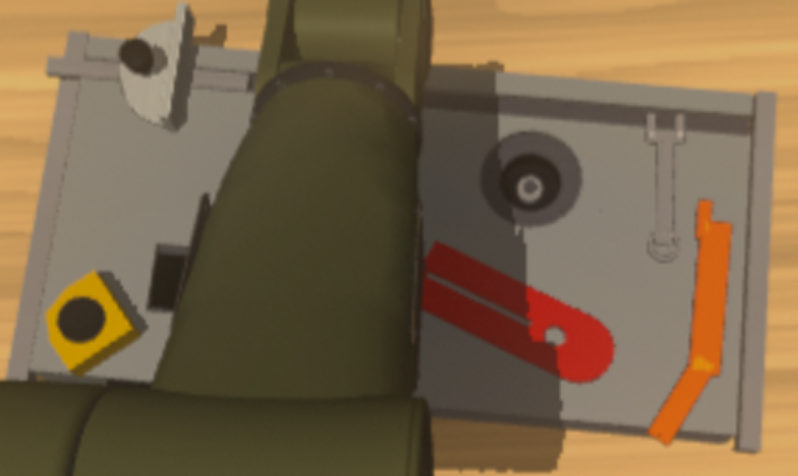

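View pics/s3.png

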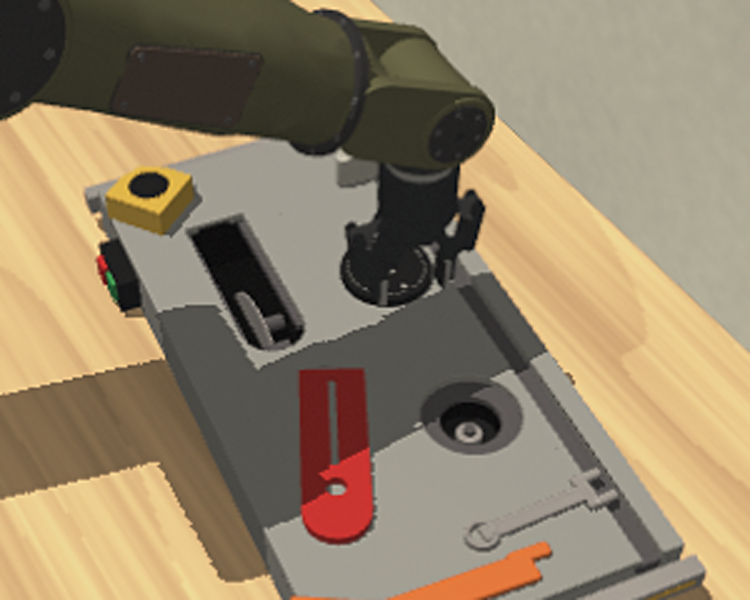

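```bash
python3 -m jog '[{"dp":[-8,0,-30],"yaw":0.0,"fingers":70},{"dp":[-8,0,-75],"yaw":0,"fingers":70},{"dp":[-8,0,-120],"yaw":0,"fingers":70},{"dp":[-4,0,-140],"yaw":0,"fingers":70},{"dp":[3,0,-140],"yaw":0,"fingers":70}]'|grep -E "pos|force";  python3 -m jog '[{"dp":[2,0,0],"yaw":0.0,"fingers":70},{"dp":[2,0,0],"yaw":0,"fingers":70}]'; python3 -m jog '[{"dp":[2,0,0],"yaw":0.0,"fingers":70},{"dp":[2,0,0],"yaw":0,"fingers":70}]'|grep -E "pos|force"
```

```text
position: [0.6637, 0.1336, 0.0525]
force: [0.1, -0.6, -0.2]
t: 6.55
position: [0.6633, 0.1293, 0.0499]
tcp_rot: [-0.46, -0.536, -0.461, 0.537]
force: [-0.3, -0.1, -0.2]
finger_gap: 0.701
position: [0.6636, 0.1297, 0.0486]
force: [0.6, -0.0, 0.4]
```

```bash
for i in 1 2; do python3 -m jog '[{"dp":[1.5,0,0],"yaw":0.0,"fingers":70},{"dp":[1.5,0,0],"yaw":0,"fingers":70}]'|grep -E "pos|force"; done; python3 - <<'E'
from workcell import bot,camera
import cv2,pickle
c=camera("side"); cv2.imwrite("pics/s4.png",cv2.resize(c["pixels"][80:220,280:440],None,fx=4.8,fy=4.2,interpolation=cv2.INTER_CUBIC))
E
```

```text
position: [0.6635, 0.1303, 0.047]
force: [0.6, -0.1, -0.3]
position: [0.6635, 0.1306, 0.0454]
force: [0.2, 0.2, 0.2]
```

View pics/s4.png

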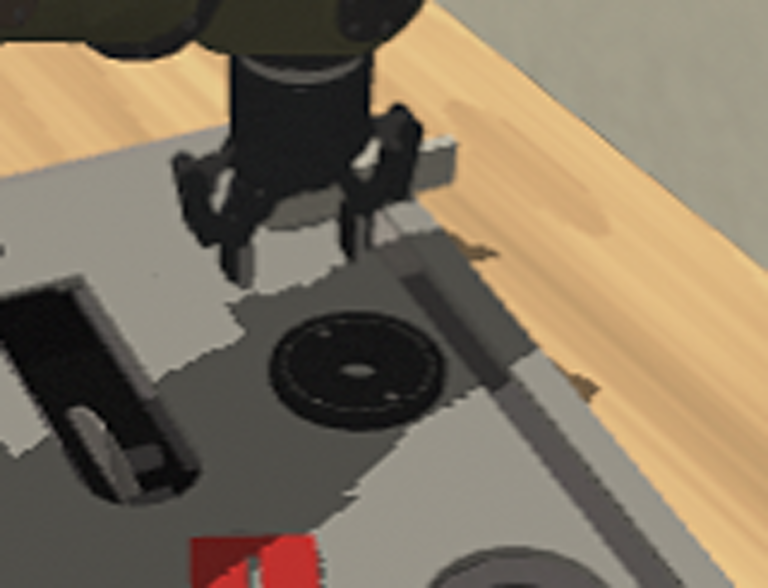

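```bash
python3 - <<'E'
from h import *
import pickle
c=pickle.load(open("side0.pkl","rb"))
tcp=np.array([.6635,.1306]);y=np.array([.989,-.151]);z=np.array([-.151,-.989])
for lat in (-.03,-.038,-.045):
    for zz in (.045,.055,.06,.065,.07): print(lat,zz,((proj(c,np.r_[tcp+y*lat+z*.011,zz])[0]-[280,80])*[4.8,4.2]).round(0))
E
for i in 1 2; do python3 -m jog '[{"dp":[1.5,0,0],"yaw":0.0,"fingers":70},{"dp":[1.5,0,0],"yaw":0,"fingers":70}]'|grep -E "pos|force"; done
```

```text
-0.03 0.045 [251. 327.]
-0.03 0.055 [251. 315.]
-0.03 0.06 [251. 310.]
-0.03 0.065 [251. 304.]
-0.03 0.07 [251. 298.]
-0.038 0.045 [237. 330.]
-0.038 0.055 [237. 319.]
-0.038 0.06 [237. 313.]
-0.038 0.065 [237. 307.]
-0.038 0.07 [237. 301.]
-0.045 0.045 [226. 333.]
-0.045 0.055 [226. 322.]
-0.045 0.06 [226. 316.]
-0.045 0.065 [226. 310.]
-0.045 0.07 [226. 304.]
position: [0.6635, 0.1306, 0.0439]
force: [1.2, -0.2, -0.0]
position: [0.6634, 0.1306, 0.0423]
force: [0.5, 0.3, 0.2]
```

```bash
for i in 1 2 3; do python3 -m jog '[{"dp":[1.5,0,0],"yaw":0.0,"fingers":70},{"dp":[1.5,0,0],"yaw":0,"fingers":70}]'|grep -E "pos|force"; done
```

```text
position: [0.6635, 0.1306, 0.0409]
force: [-0.2, -0.7, -0.3]
position: [0.6635, 0.1306, 0.0394]
force: [-1.2, -0.8, 0.1]
position: [0.6635, 0.1305, 0.0378]
force: [-0.7, -1.0, 0.5]
```

```bash
python3 - <<'E'
from h import *
import pickle
o,c=pickle.load(open("w1.pkl","rb")); T=c["tool_from_camera"]
for d in (0,.01,.02,.03,.04):
    print(d,[tuple(proj(c,[-d,s*l,z],T)[0].round(0)) for s in(-1,1) for l in (.03,) for z in (-.011,.011)])
from workcell import bot,camera
c=camera("wrist"); cv2.imwrite("pics/w5.png",c["pixels"])
c=camera("side"); cv2.imwrite("pics/s5.png",cv2.resize(c["pixels"][80:220,280:440],None,fx=4.8,fy=4.2,interpolation=cv2.INTER_CUBIC))
E
```

```text
0 [(np.float64(255.0), np.float64(265.0)), (np.float64(257.0), np.float64(302.0)), (np.float64(370.0), np.float64(265.0)), (np.float64(368.0), np.float64(302.0))]
0.01 [(np.float64(252.0), np.float64(273.0)), (np.float64(255.0), np.float64(312.0)), (np.float64(373.0), np.float64(273.0)), (np.float64(371.0), np.float64(312.0))]
0.02 [(np.float64(249.0), np.float64(282.0)), (np.float64(252.0), np.float64(323.0)), (np.float64(377.0), np.float64(282.0)), (np.float64(374.0), np.float64(323.0))]
0.03 [(np.float64(245.0), np.float64(292.0)), (np.float64(248.0), np.float64(335.0)), (np.float64(381.0), np.float64(292.0)), (np.float64(378.0), np.float64(335.0))]
0.04 [(np.float64(241.0), np.float64(304.0)), (np.float64(244.0), np.float64(348.0)), (np.float64(385.0), np.float64(303.0)), (np.float64(382.0), np.float64(348.0))]
```

View pics/w5.png

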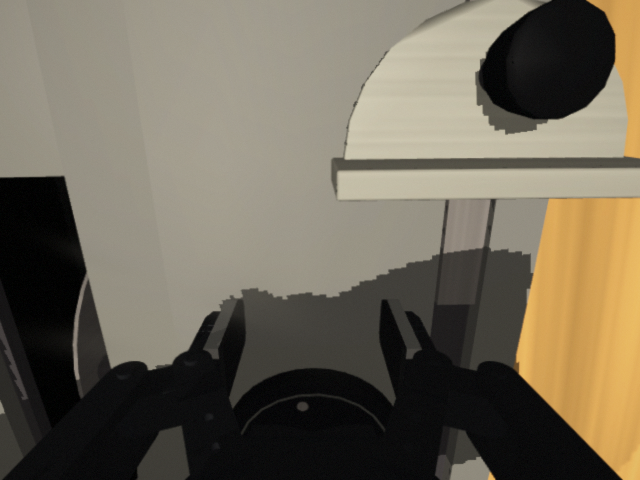

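View pics/s5.png

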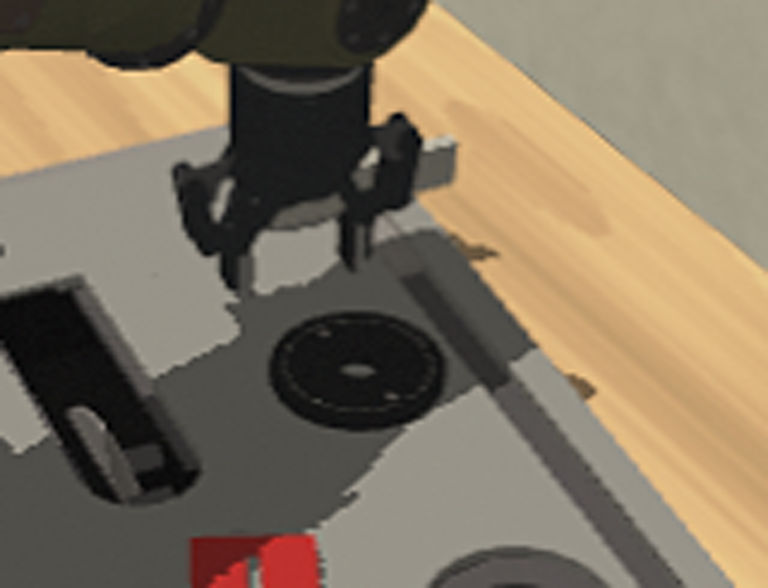

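```bash
python3 - <<'E'
from h import *
import pickle
o,c=pickle.load(open("w1.pkl","rb")); P=wpose(o,c)
tcp=np.array([.6635,.1306]);y=np.array([.989,-.151]);z=np.array([-.151,-.989])
for uv,h in (((403,93),.105),((403,117),.1),((318,137),.09),((476,150),.09),((318,150),.07)):
    p=onz(c,[uv],h,P)[0]; print(uv,p,"tool y,z",((p-tcp)@y*1e3).round(),((p-tcp)@z*1e3).round())
c=pickle.load(open("top0.pkl","rb"))
p=onz(c,[(145+320/2.8,115+200/2.8)],.06)[0]; print(p)
E
for i in 1 2; do python3 -m jog '[{"dp":[1.5,0,1],"yaw":0.0,"fingers":70},{"dp":[3,0,3],"yaw":0,"fingers":70}]'|grep -E "pos|force"; done
```

```text
(403, 93) [0.74362797 0.21959832] tool y,z 66.0 -100.0
(403, 117) [0.74390487 0.20341245] tool y,z 69.0 -84.0
(318, 137) [0.68121055 0.19702542] tool y,z 7.0 -68.0
(476, 150) [0.80132111 0.17135706] tool y,z 130.0 -61.0
(318, 150) [0.68003569 0.18548739] tool y,z 8.0 -57.0
[0.60407464 0.05107217]
position: [0.6631, 0.1276, 0.035]
force: [0.8, -0.6, -0.3]
position: [0.6626, 0.1245, 0.0319]
force: [-0.8, -0.4, -0.6]
```

```bash
for i in 1 2 3 4; do python3 -m jog '[{"dp":[1,0,0],"yaw":0.0,"fingers":70},{"dp":[2,0,1],"yaw":0,"fingers":70}]'|grep -E "pos|force"; done
```

```text
position: [0.6625, 0.1237, 0.03]
force: [-0.2, -1.0, 0.1]
position: [0.6624, 0.1228, 0.028]
force: [0.0, 0.6, -0.0]
position: [0.6623, 0.1221, 0.0263]
force: [-2.6, 4.1, 9.0]
position: [0.6625, 0.122, 0.0262]
force: [-9.0, 9.9, 22.8]
```

```bash
python3 -m jog '[{"dp":[-2,0,0],"yaw":0.0,"fingers":70},{"dp":[-4.5,0,0],"yaw":0,"fingers":70},{"dp":[-4.5,0,8],"yaw":0,"fingers":70},{"dp":[-4.5,0,16],"yaw":0,"fingers":70},{"dp":[-4.5,0,26],"yaw":0,"fingers":70}]'|grep -E "pos|force";  python3 -m jog '[{"dp":[0,0,12],"yaw":0.0,"fingers":70},{"dp":[0,0,25],"yaw":0,"fingers":70},{"dp":[0,0,40],"yaw":0,"fingers":70},{"dp":[0,0,55],"yaw":0,"fingers":70},{"dp":[0,0,70],"yaw":0,"fingers":70}]'; python3 g.py .6269 -.1054 .0285 -99;python3 - <<'E'
from workcell import bot,camera
import cv2,pickle
c=camera("side"); cv2.imwrite("pics/s6.png",cv2.resize(c["pixels"][60:300,200:500],None,fx=2.5,fy=2.5,interpolation=cv2.INTER_CUBIC))
E
```

```text
position: [0.6579, 0.0941, 0.0283]
force: [0.8, 0.7, -0.1]
t: 10.5
position: [0.6474, 0.0243, 0.0286]
tcp_rot: [-0.461, -0.536, -0.461, 0.536]
force: [1.4, 0.3, -0.8]
finger_gap: 0.699
[[ 0.     0.989 -0.151]
 [-0.    -0.151 -0.989]
 [-1.     0.     0.   ]]
t 10.5 pos [0.6474 0.0243 0.0286] zhead -98.67 dp [ 1.000e-01 -7.000e-01  1.313e+02] F [ 1.4  0.3 -0.8] gap 0.699
yaw 0.0058 or -3.1358 q6 0.1323095076709338
```

View pics/s6.png

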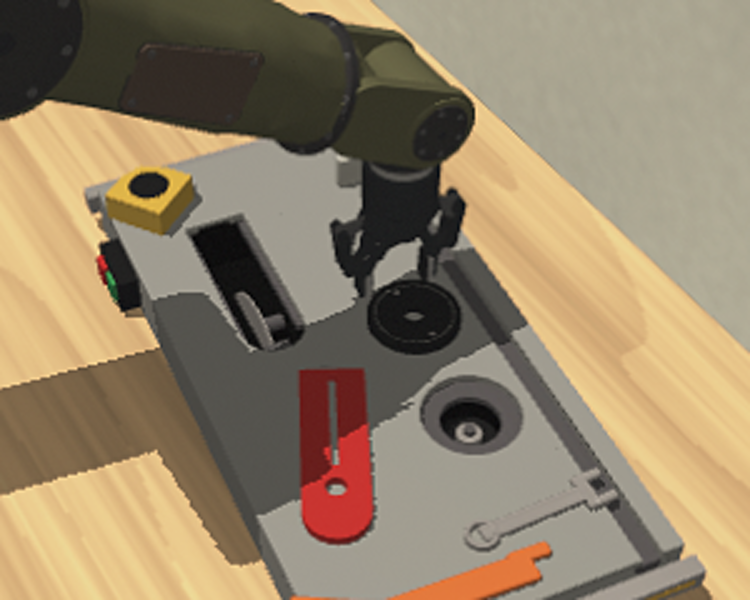

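```bash
python3 - <<'E'
from h import *
import pickle
c=pickle.load(open("side0.pkl","rb"))
f=lambda x,y:(x/2.5+200,y/2.5+60)
a=onz(c,[f(413,317)],.07)[0]; b=onz(c,[f(471,415)],.06)[0]
y=np.array([.989,-.151]);z=np.array([-.151,-.989]); tcp=np.array([.6474,.0243])
print(a,b,(b-a)@y,(b-a)@z,(a-tcp)@y,(a-tcp)@z)
E
```

```text
[ 0.63454482 -0.03027329] [ 0.61673712 -0.15848505] 0.001748159459086271 0.129490397656005 -0.004473202905827151 0.05591411143741845
```

```bash
python3 -m jog '[{"dp":[0,0,15],"yaw":0.0,"fingers":70},{"dp":[0,0,32],"yaw":0,"fingers":70},{"dp":[0,1,50],"yaw":0,"fingers":70},{"dp":[0,1,68],"yaw":0,"fingers":70},{"dp":[0,1,85],"yaw":0,"fingers":70}]'|grep -E "pos|force";  python3 -m jog '[{"dp":[0,0,8],"yaw":0.0,"fingers":70},{"dp":[0,0,16],"yaw":0,"fingers":70},{"dp":[0,0,24],"yaw":0,"fingers":70},{"dp":[0,0,24],"yaw":0,"fingers":70}]'; python3 - <<'E'
from workcell import bot,camera
import cv2,pickle
c=camera("side"); cv2.imwrite("pics/s7.png",cv2.resize(c["pixels"][120:300,280:480],None,fx=4,fy=3.3,interpolation=cv2.INTER_CUBIC))
c=camera("top"); cv2.imwrite("pics/t7.png",cv2.resize(c["pixels"][115:285,145:430],None,fx=2.8,fy=2.8,interpolation=cv2.INTER_CUBIC))
E
```

```text
position: [0.6355, -0.0601, 0.0286]
force: [0.4, 1.4, -0.6]
t: 11.45
position: [0.6321, -0.0828, 0.0286]
tcp_rot: [-0.461, -0.536, -0.461, 0.536]
force: [-0.4, 0.2, -0.4]
finger_gap: 0.699
```

View pics/s7.png

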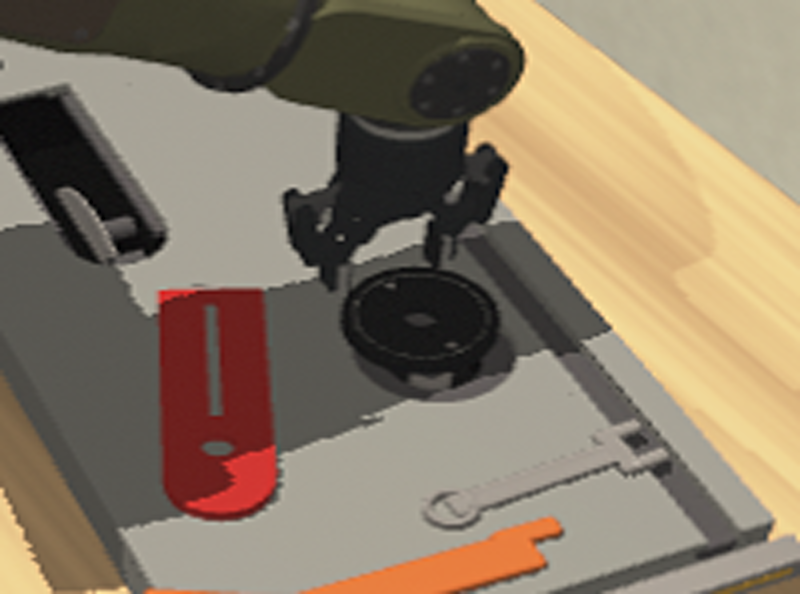

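View pics/t7.png

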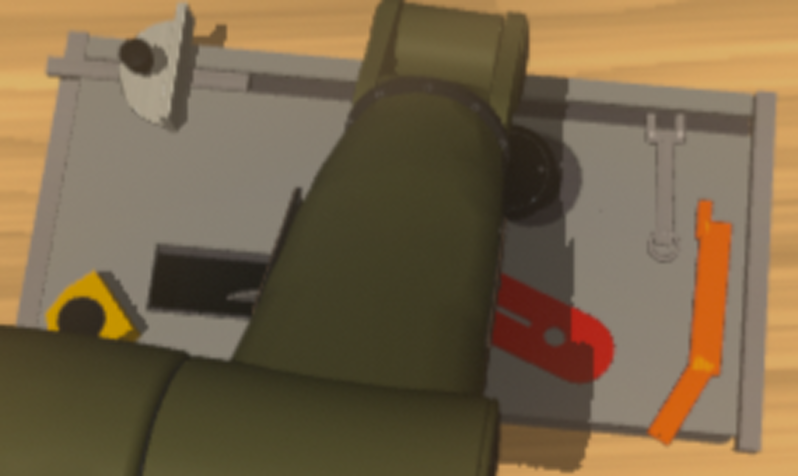

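```bash
python3 -m jog '[{"dp":[0,0,5],"yaw":0.0,"fingers":70},{"dp":[0,0,9],"yaw":0,"fingers":70},{"dp":[0,0,13],"yaw":0,"fingers":70},{"dp":[0,0,16],"yaw":0,"fingers":70},{"dp":[0,0,16],"yaw":0,"fingers":70}]'; python3 - <<'E'
from workcell import bot,camera
import cv2,pickle
c=camera("side"); cv2.imwrite("pics/s8.png",cv2.resize(c["pixels"][120:300,280:480],None,fx=4,fy=3.3,interpolation=cv2.INTER_CUBIC))
E
```

```text
t: 12.05
position: [0.6297, -0.0984, 0.0286]
tcp_rot: [-0.461, -0.536, -0.461, 0.536]
force: [0.4, -0.9, -0.7]
finger_gap: 0.7
```

View pics/s8.png

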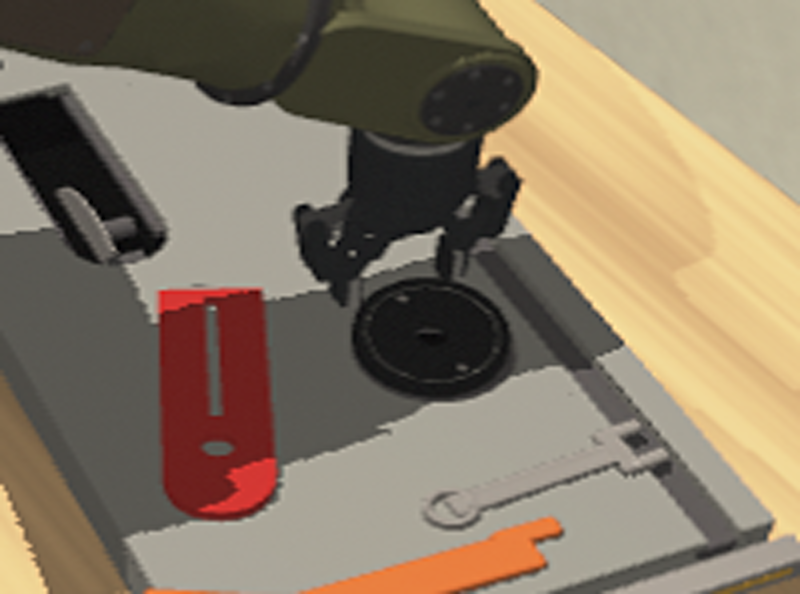

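```bash
python3 -m jog '[{"dp":[0,0,2],"yaw":0.0,"fingers":70},{"dp":[0,0,3.5],"yaw":0,"fingers":70},{"dp":[0,0,5],"yaw":0,"fingers":70},{"dp":[0,0,5],"yaw":0,"fingers":70}]'; python3 - <<'E'
from workcell import bot,camera
import cv2,pickle
c=camera("side"); cv2.imwrite("pics/s9.png",cv2.resize(c["pixels"][120:300,280:480],None,fx=4,fy=3.3,interpolation=cv2.INTER_CUBIC))
E
```

```text
t: 12.5
position: [0.629, -0.1031, 0.0286]
tcp_rot: [-0.461, -0.536, -0.461, 0.536]
force: [0.5, -0.8, 0.4]
finger_gap: 0.699
```

View pics/s9.png

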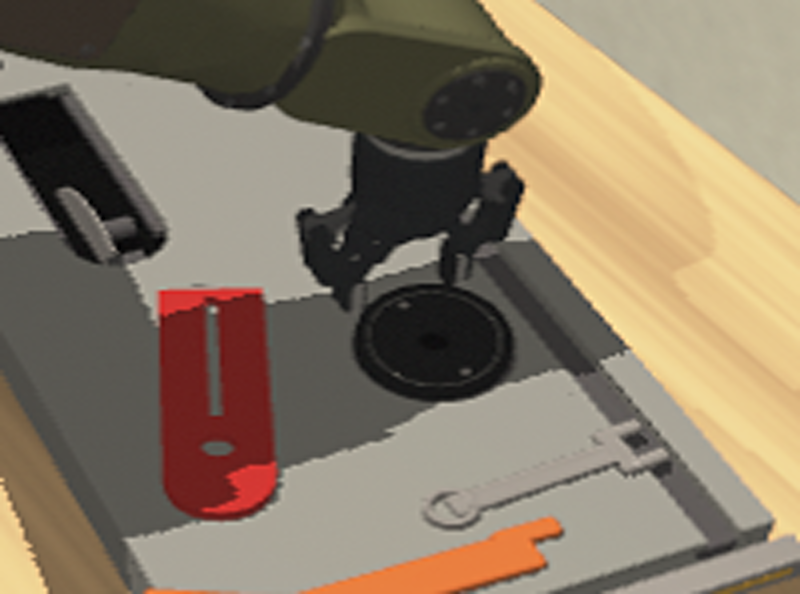

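```bash
python3 -m jog '[{"dp":[0,0,1.5],"yaw":0.0,"fingers":70},{"dp":[0,0,3],"yaw":0,"fingers":70},{"dp":[0,0,3],"yaw":0,"fingers":70}]'; python3 - <<'E'
from workcell import bot,camera
import cv2,pickle
c=camera("side"); cv2.imwrite("pics/s10.png",cv2.resize(c["pixels"][180:260,350:430],None,fx=7,fy=7,interpolation=cv2.INTER_CUBIC))
E
```

```text
t: 12.85
position: [0.6285, -0.106, 0.0286]
tcp_rot: [-0.461, -0.536, -0.461, 0.536]
force: [-0.4, -0.5, -0.6]
finger_gap: 0.7
```

View pics/s10.png

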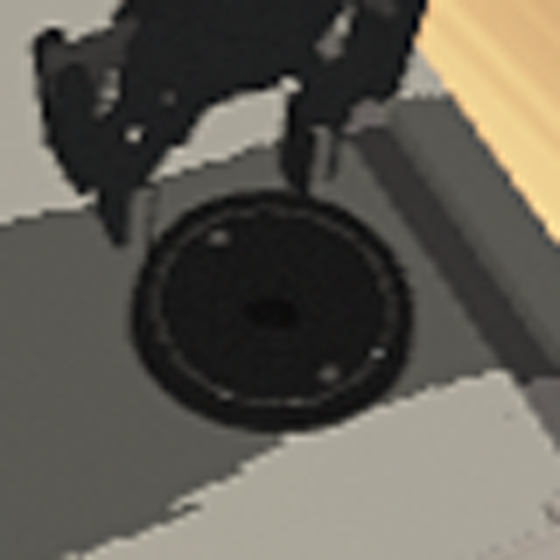

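```bash
python3 -m jog '[{"dp":[-15,0,-3],"yaw":0.0,"fingers":70},{"dp":[-60,0,10],"yaw":0,"fingers":70},{"dp":[-100,0,30],"yaw":0,"fingers":70},{"dp":[-100,0,50],"yaw":0,"fingers":70},{"dp":[-100,0,50],"yaw":0,"fingers":70}]'; python3 - <<'E'
from workcell import bot,camera
import cv2,pickle
o=bot.get_obs();c=camera("wrist"); pickle.dump((o,c),open("w2.pkl","wb")); cv2.imwrite("pics/w11.png",c["pixels"])
E
```

```text
t: 13.4
position: [0.6213, -0.1572, 0.1311]
tcp_rot: [0.461, 0.537, 0.459, -0.536]
force: [0.2, 0.7, -0.7]
finger_gap: 0.7
```

View pics/w11.png

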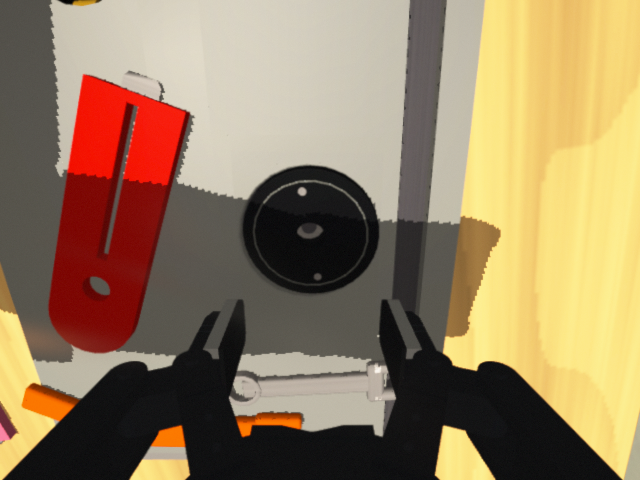

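```bash
python3 - <<'E'
from h import *
import pickle
o,c=pickle.load(open("w2.pkl","rb")); P=wpose(o,c)
g=c["pixels"]
print("ring",onz(c,[(311,229.5)],.06,P))
m=cv2.inRange(cv2.cvtColor(g,cv2.COLOR_BGR2HSV),(0,150,60),(6,255,255))|cv2.inRange(cv2.cvtColor(g,cv2.COLOR_BGR2HSV),(174,150,60),(180,255,255))
n,l,s,_=cv2.connectedComponentsWithStats(m); i=1+s[1:,4].argmax(); print(s[i])
cv2.imwrite("pics/w11c.png",cv2.resize(g[50:360,30:390],None,fx=2.1,fy=1.9,interpolation=cv2.INTER_CUBIC))
E
```

```text
ring [[ 0.62172989 -0.14958744]]
[   48    74   142   279 24737]
```

View pics/w11c.png

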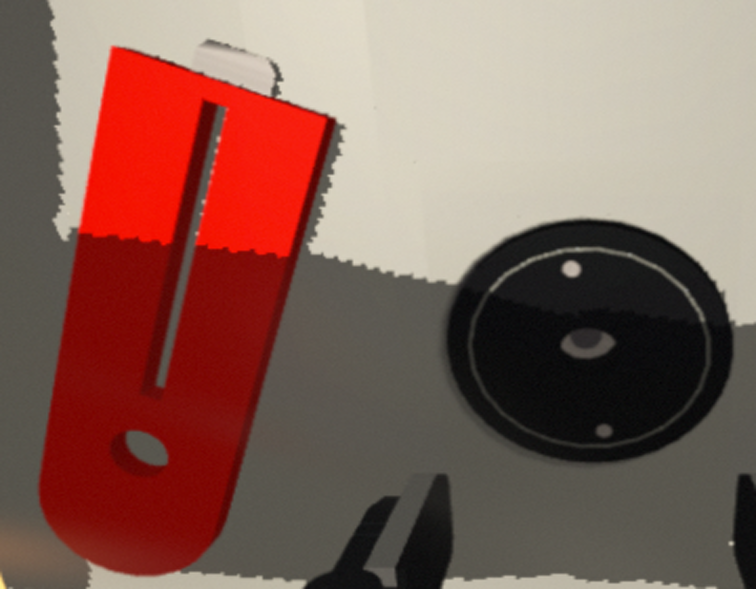

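```bash
python3 - <<'E'
from h import *
import pickle
o,c=pickle.load(open("w2.pkl","rb")); P=wpose(o,c)
f=lambda l:[(30+x/2.1,50+y/1.9) for x,y in l]
p=onz(c,f([(112,46),(333,118),(42,465),(229,495),(145,576),(326,122)]),.07,P)*1e3
print(p.round(1))
h=lambda a,b:np.degrees(np.arctan2(*(a-b)[::-1]))
print("width",np.linalg.norm(p[0]-p[1]),"end dir",h(p[1],p[0]),"left",h(p[0],p[2]),"right",h(p[1],p[3]), h(p[0]+p[1]-p[4]*2, 0))
E
```

```text
[[ 501.8  -28.2]
 [ 559.3  -59.7]
 [ 423.8 -166.7]
 [ 485.9 -189.3]
 [ 442.2 -221.5]
 [ 557.   -60.6]]
width 65.54955840790942 end dir -28.725339461375594 left 60.59817234282925 right 60.4754933642197 63.53729593769412
```

```bash
python3 - <<'E'
from h import *
import pickle
o,c=pickle.load(open("w2.pkl","rb")); P=wpose(o,c)
print(P.round(3))
for z in (.035,.045,.06):
    p=onz(c,[(242.4,229.5),(379.5,229.5)],z,P)*1e3; print(z,np.linalg.norm(p[0]-p[1]))
    f=lambda l:[(30+x/2.1,50+y/1.9) for x,y in l]
    p=onz(c,f([(112,46),(333,118)]),z+.01,P)*1e3; print(np.linalg.norm(p[0]-p[1]))
    p=onz(c,[(311,229.5)],z,P); print(p)
ct=pickle.load(open("top0.pkl","rb"))
for z in (.035,.06):
    p=onz(ct,[(145+157/2.8,115+245/2.8),(145+363/2.8,115+297/2.8)],z); print(z,np.linalg.norm(p[0]-p[1])*1e3,"exp",np.hypot(203.5,33.5))
    print(onz(ct,[(145+530/2.8,115+179/2.8)],z))
E
```

```text
[[ 0.988  0.145  0.045  0.633]
 [-0.152  0.933  0.326 -0.072]
 [ 0.005 -0.329  0.944  0.302]
 [ 0.     0.     0.     1.   ]]
0.035 107.70428887668177
72.60041536592416
[[ 0.62055868 -0.15757055]]
0.045 103.67671051088176
69.78007258271819
[[ 0.62102716 -0.15437731]]
0.06 97.63534296218191
65.54955840790942
[[ 0.62172989 -0.14958744]]
0.035 208.76150305176787 exp 206.23893909734892
[[ 0.62560878 -0.15354218]]
0.06 204.25501923381057 exp 206.23893909734892
[[ 0.61643526 -0.15214895]]
```

```bash
python3 g.py .481 -.131 .065 -119
```

```text
[[ 0.001  0.988 -0.152]
 [-0.    -0.152 -0.988]
 [-1.     0.001  0.   ]]
t 13.45 pos [ 0.621  -0.1558  0.1297] zhead -98.73 dp [  64.5 -142.2   -3.3] F [ 0.   1.  -0.6] gap 0.7
yaw 0.3538 or -2.7878 q6 -0.1506936981032012
```

```bash
python3 -m jog '[{"dp":[0,-40,0],"yaw":0.1,"fingers":100},{"dp":[10,-80,0],"yaw":0.2,"fingers":100},{"dp":[30,-120,-1],"yaw":0.3,"fingers":100},{"dp":[64,-142,-3],"yaw":0.354,"fingers":100},{"dp":[64,-142,-3],"yaw":0.354,"fingers":100}]'|grep -E "pos|forc"; python3 g.py .481 -.131 .04 -119;  python3 - <<'E'
from workcell import bot,camera
import cv2,pickle
o=bot.get_obs();c=camera("wrist"); pickle.dump((o,c),open("w3.pkl","wb")); cv2.imwrite("pics/w12.png",c["pixels"])
E
```

```text
position: [0.477, -0.1288, 0.0612]
force: [0.8, -0.2, -0.1]
[[-0.007  0.875 -0.485]
 [ 0.003 -0.485 -0.875]
 [-1.    -0.008  0.001]]
t 13.95 pos [ 0.477  -0.1288  0.0612] zhead -119.0 dp [21.2  4.7 -0. ] F [ 0.8 -0.2 -0.1] gap 1.005
yaw 0.0001 or -3.1415 q6 0.168081295436885
```

View pics/w12.png

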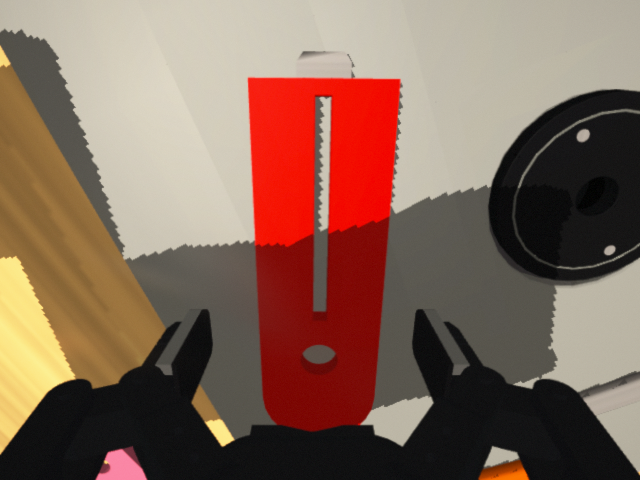

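```bash
python3 -m jog '[{"dp":[10,1,0],"yaw":0,"fingers":100},{"dp":[22,1,0],"yaw":0,"fingers":100},{"dp":[30,1,0],"yaw":0,"fingers":100},{"dp":[30,1,0],"yaw":0,"fingers":100}]'|grep -E "pos|forc"; python3 g.py .481 -.131 .029 -119;  python3 - <<'E'
from workcell import bot,camera
import cv2,pickle
o=bot.get_obs();c=camera("wrist"); pickle.dump((o,c),open("w3.pkl","wb")); cv2.imwrite("pics/w13.png",c["pixels"])
E
```

```text
position: [0.4817, -0.1312, 0.0332]
force: [-0.1, -0.2, 0.1]
[[-0.002  0.875 -0.484]
 [ 0.001 -0.484 -0.875]
 [-1.    -0.002  0.   ]]
t 14.4 pos [ 0.4817 -0.1312  0.0332] zhead -118.92 dp [ 4.2 -0.7  0.1] F [-0.1 -0.2  0.1] gap 0.999
yaw 0.0014 or -3.1401 q6 0.16535085928013155
```

View pics/w13.png

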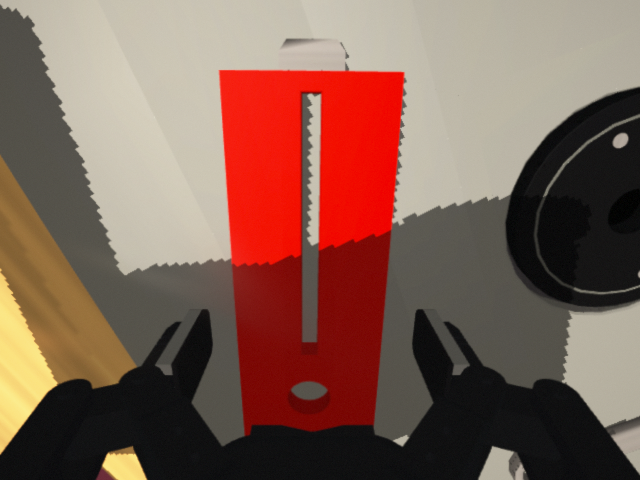

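```bash
python3 -m jog '[{"dp":[4.5,-0.5,0],"yaw":0,"fingers":90},{"dp":[4.5,-0.5,0],"yaw":0,"fingers":85},{"dp":[4.5,-0.5,0],"yaw":0,"fingers":40},{"dp":[4.5,-0.5,0],"yaw":0,"fingers":40},{"dp":[4.5,-0.5,0],"yaw":0,"fingers":40}]'
```

```text
t: 14.95
position: [0.4819, -0.1313, 0.0308]
tcp_rot: [0.36, 0.609, 0.359, -0.609]
force: [-2.5, 0.3, 5.8]
finger_gap: 0.717
```

```bash
python3 -m jog '[{"dp":[-1,0,0],"yaw":0,"fingers":40},{"dp":[-2.5,0,0],"yaw":0,"fingers":40},{"dp":[-2.5,0,0],"yaw":0,"fingers":40}]';   python3 - <<'E'
from workcell import bot,camera
import cv2,pickle
o=bot.get_obs();c=camera("wrist"); pickle.dump((o,c),open("w3.pkl","wb")); cv2.imwrite("pics/w14.png",c["pixels"])
E
```

```text
t: 15.25
position: [0.4816, -0.1312, 0.0327]
tcp_rot: [0.359, 0.609, 0.359, -0.609]
force: [-0.6, 0.9, -2.8]
finger_gap: 0.719
```

View pics/w14.png

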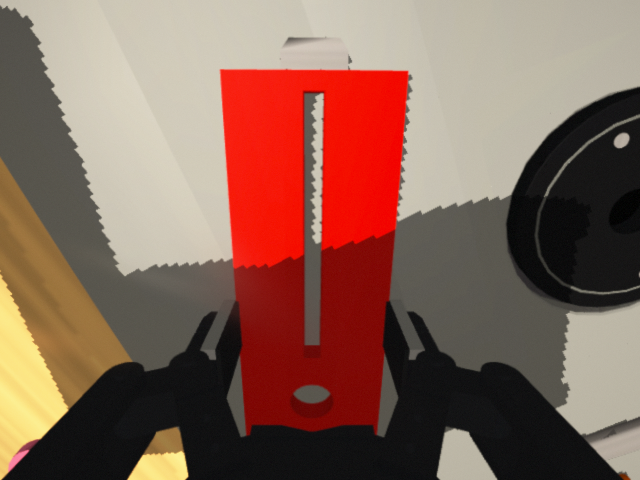

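```bash
python3 - <<'E'
from h import *
import pickle
o,c=pickle.load(open("w3.pkl","rb")); T=c["tool_from_camera"]
# tool-frame: plate top plane at tool x = -(0.072-0.0327)
for X in (-.0375,-.0393,-.042):
    oo=T[:3,3]; 
    n=cv2.undistortPoints(np.array([[[221.,70]],[[408.,71]],[[314.,38]]]),c["camera_matrix"],c["distortion"]).reshape(-1,2)
    d=np.c_[n[:,0],-n[:,1],-np.ones(3)]@T[:3,:3].T
    p=oo+d*((X-oo[0])/d[:,0])[:,None]; print(X,(p*1e3).round(1))
E
python3 g.py 0 0 0 -98
```

```text
-0.0375 [[-3.750e+01 -3.200e+01 -9.980e+01]
 [-3.750e+01  3.230e+01 -9.960e+01]
 [-3.750e+01 -1.000e-01 -1.096e+02]]
-0.0393 [[-3.930e+01 -3.150e+01 -9.960e+01]
 [-3.930e+01  3.180e+01 -9.940e+01]
 [-3.930e+01 -1.000e-01 -1.093e+02]]
-0.042 [[-4.200e+01 -3.090e+01 -9.940e+01]
 [-4.200e+01  3.110e+01 -9.910e+01]
 [-4.200e+01 -1.000e-01 -1.088e+02]]
[[-0.     0.875 -0.484]
 [ 0.    -0.484 -0.875]
 [-1.    -0.     0.   ]]
t 15.3 pos [ 0.4815 -0.1312  0.0326] zhead -118.94 dp [  32.6 -484.9  118.2] F [-0.6 -0.9 -4.4] gap 0.721
yaw -0.3654 or 2.7762 q6 0.16566814204957916
```

```bash
python3 -m jog '[{"dp":[-8,0,-10],"yaw":0,"fingers":40},{"dp":[-8,-10,-40],"yaw":-0.07,"fingers":40},{"dp":[-8,-25,-80],"yaw":-0.17,"fingers":40},{"dp":[-8,-45,-120],"yaw":-0.27,"fingers":40},{"dp":[-8,-55,-155],"yaw":-0.365,"fingers":40}]' | grep -E "pos|forc|gap"; python3 g.py .516 .069 .040 -98
```

```text
position: [0.5082, 0.0338, 0.0411]
force: [0.7, -0.4, -3.0]
finger_gap: 0.721
[[ 0.     0.991 -0.135]
 [ 0.    -0.135 -0.991]
 [-1.    -0.    -0.   ]]
t 15.8 pos [0.5082 0.0338 0.0411] zhead -97.76 dp [  1.1   3.  -35.9] F [ 0.7 -0.4 -3. ] gap 0.721
yaw 0.0043 or -3.1373 q6 0.12962720163047725
```

```bash
python3 -m jog '[{"dp":[0,1,-12],"yaw":0,"fingers":40},{"dp":[0,3,-30],"yaw":0,"fingers":40},{"dp":[0,3,-36],"yaw":0,"fingers":40},{"dp":[0,3,-36],"yaw":0,"fingers":40}]' | grep -E "pos|forc|gap";   python3 - <<'E'
from workcell import bot,camera
import cv2,pickle
o=bot.get_obs();c=camera("wrist"); pickle.dump((o,c),open("w4.pkl","wb")); cv2.imwrite("pics/w15.png",c["pixels"])
print(o["position"])
E
```

```text
position: [0.5164, 0.0667, 0.0407]
force: [0.8, 0.3, -3.2]
finger_gap: 0.719
[0.51640164 0.06668768 0.04068392]
```

View pics/w15.png

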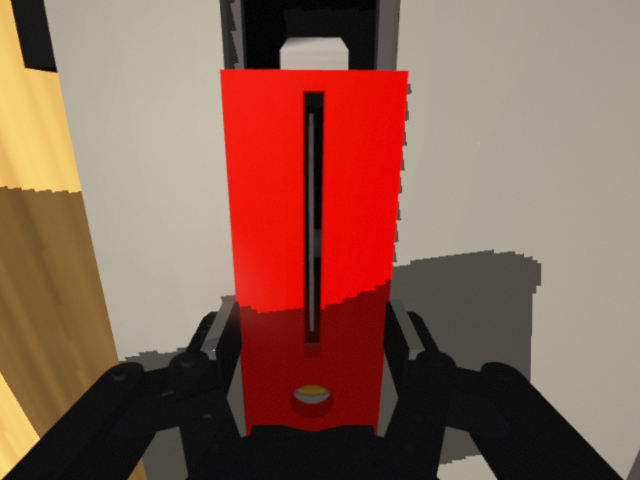

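```bash
python3 - <<'E'
import cv2
a=cv2.imread("pics/w15.png")
cv2.imwrite("pics/w15c.png",cv2.resize(a[0:110,200:430],None,fx=3.4,fy=3.4,interpolation=cv2.INTER_CUBIC))
E
```

```text
(no output)
```

View pics/w15c.png

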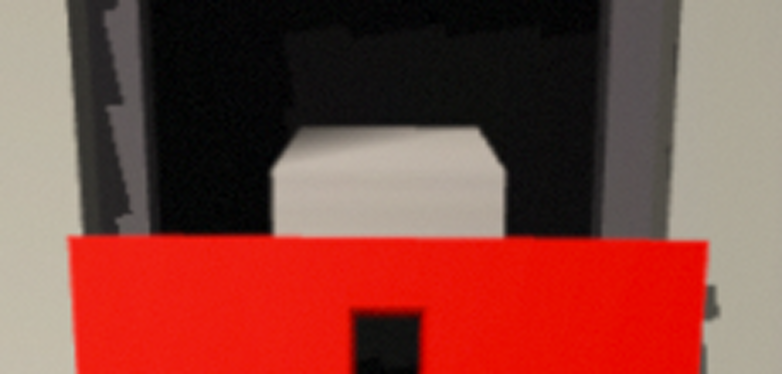

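```bash
cat > tf.py <<'E'
from h import *
def tf(c,uv,X):
    T=c["tool_from_camera"]; n=cv2.undistortPoints(np.array(uv,float).reshape(-1,1,2),c["camera_matrix"],c["distortion"]).reshape(-1,2)
    d=np.c_[n[:,0],-n[:,1],-np.ones(len(n))]@T[:3,:3].T; o=T[:3,3]
    return (o+d*((X-o[0])/d[:,0])[:,None])[:,1:]*1e3
E
python3 - <<'E'
from tf import *
import pickle
o,c=pickle.load(open("w4.pkl","rb"))
p=tf(c,[(219.7,0.5),(224.4,69),(400.6,.5),(396.5,70)],-.0193); print(p.round(1), (p[0]+p[2])/2,(p[1]+p[3])/2)
l=p[0]-p[1]; r=p[2]-p[3]; print(np.degrees(np.arctan2(l[0],-l[1])),np.degrees(np.arctan2(r[0],-r[1])))
print(tf(c,[(221,70),(408,71),(313,37.5)],-.0295),tf(c,[(313,389)],-.0203))
E
```

```text
[[ -34.6 -125.8]
 [ -34.6 -102.4]
 [  32.4 -125.9]
 [  32.5 -102. ]] [  -1.12465855 -125.86551634] [  -1.02279857 -102.20441575]
-0.2126870976105479 -0.2800895154031865
[[ -33.54842098 -100.92528685]
 [  34.50563981 -100.63464535]
 [  -0.11182894 -111.46122665]] [[ 0.12813434 51.30687184]]
```

```bash
python3 -m jog '[{"dp":[0,-0.6,-10],"yaw":0,"fingers":40},{"dp":[0,-1.2,-22],"yaw":0,"fingers":40},{"dp":[0,-1.2,-31],"yaw":0,"fingers":40},{"dp":[0,-1.2,-31],"yaw":0,"fingers":40}]' | grep -E "pos|forc|gap";   python3 - <<'E'
from workcell import bot,camera
import cv2,pickle
o=bot.get_obs();c=camera("wrist"); pickle.dump((o,c),open("w5.pkl","wb")); 
a=c["pixels"]
cv2.imwrite("pics/w16c.png",cv2.resize(a[0:110,200:430],None,fx=3.4,fy=3.4,interpolation=cv2.INTER_CUBIC))
print(o["position"],o["t"])
E
```

```text
position: [0.5197, 0.0983, 0.0406]
force: [-0.2, 0.5, -2.5]
finger_gap: 0.721
[0.51967048 0.09833413 0.04059634] 16.65
```

View pics/w16c.png

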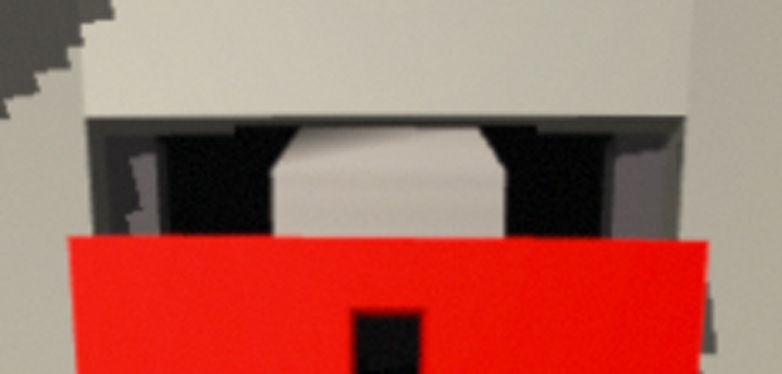

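```bash
python3 - <<'E'
from tf import *
import pickle
o,c=pickle.load(open("w5.pkl","rb"))
u=lambda l:[(200+x/3.4,y/3.4) for x,y in l]
print("open",tf(c,u([(87,117),(686,116)]),-.0194).round(1))
print("plate",tf(c,u([(68,236),(708,240)]),-.0375).round(1))
print("tongue tip",tf(c,u([(300,127),(480,127)]),-.0375+.0065).round(1))
E
```

```text
open [[ -33.2 -114.5]
 [  33.6 -114.6]]
plate [[ -32.  -100.3]
 [  32.6  -99.9]]
tongue tip [[  -8.8 -111.2]
 [   9.8 -111.3]]
```

```bash
python3 -m jog '[{"dp":[3,0,0],"yaw":0,"fingers":40},{"dp":[6.5,0,0],"yaw":0,"fingers":40},{"dp":[6.5,0,0],"yaw":0,"fingers":40}]' | grep -E "pos|forc|gap"; python3 -m jog '[{"dp":[0,0,0],"yaw":0,"fingers":79},{"dp":[0,0,0],"yaw":0,"fingers":79},{"dp":[0,0,0],"yaw":0,"fingers":79},{"dp":[0,0,0],"yaw":0,"fingers":79}]' | grep -E "pos|forc|gap";  python3 - <<'E'
from workcell import bot,camera
import cv2,pickle
o=bot.get_obs();c=camera("wrist"); pickle.dump((o,c),open("w6.pkl","wb")); 
a=c["pixels"]
cv2.imwrite("pics/w17.png",a)
c=camera("side"); cv2.imwrite("pics/s17.png",cv2.resize(c["pixels"][80:220,260:420],None,fx=4.8,fy=4.2,interpolation=cv2.INTER_CUBIC))
E
```

```text
position: [0.5192, 0.0969, 0.0334]
force: [0.1, 0.2, -3.3]
finger_gap: 0.723
position: [0.5197, 0.0972, 0.0343]
force: [0.4, 0.1, 0.3]
finger_gap: 0.789
```

View pics/w17.png

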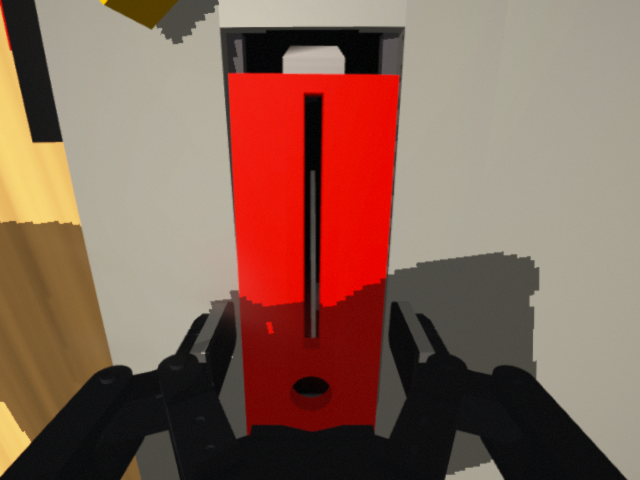

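View pics/s17.png

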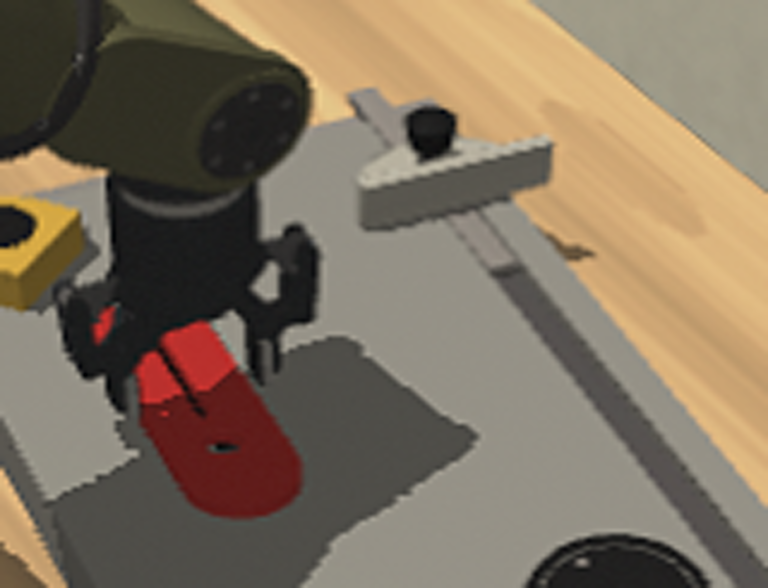

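```bash
python3 -m jog '[{"dp":[3,0,0],"yaw":0,"fingers":79},{"dp":[5.5,0,0],"yaw":0,"fingers":79},{"dp":[5.5,0,0],"yaw":0,"fingers":79}]' | grep -E "pos|forc|gap"; python3 -m jog '[{"dp":[0,0,0],"yaw":0,"fingers":40},{"dp":[0,0,0],"yaw":0,"fingers":40},{"dp":[0,0,-2],"yaw":0,"fingers":40},{"dp":[0,0,-5],"yaw":0,"fingers":40},{"dp":[0,0,-8],"yaw":0,"fingers":40}]' | grep -E "pos|forc|gap";  python3 - <<'E'
from workcell import bot,camera
import cv2,pickle
o=bot.get_obs();c=camera("wrist"); pickle.dump((o,c),open("w7.pkl","wb")); 
a=c["pixels"]
cv2.imwrite("pics/w18.png",a);print(o["position"],o["force"])
E
```

```text
position: [0.5193, 0.0971, 0.0281]
force: [0.9, -0.4, -0.1]
finger_gap: 0.788
position: [0.5208, 0.1052, 0.0287]
force: [0.2, -2.7, 4.1]
finger_gap: 0.711
[0.52082651 0.10522547 0.02870227] [ 0.21980184 -2.69625636  4.11037906]
```

View pics/w18.png

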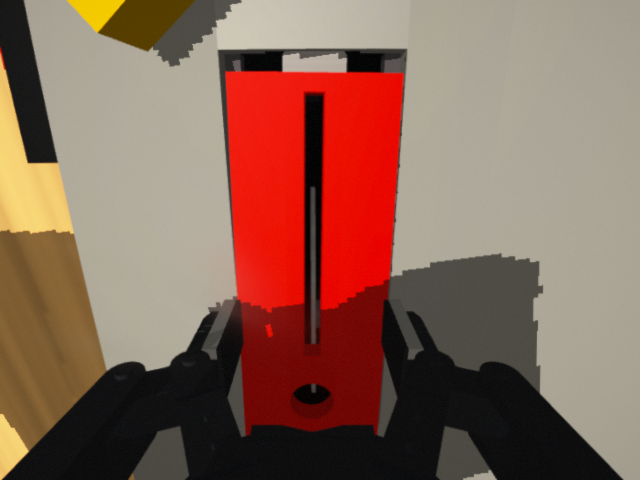

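```bash
python3 - <<'E'
from tf import *
import pickle
o,c=pickle.load(open("w7.pkl","rb"))
p=tf(c,[(222,50),(404,49),(227,72),(403,73)],-.0313).round(1); print(p)
E
```

```text
[[ -32.3 -107.3]
 [  32.1 -107.6]
 [ -31.  -100.1]
 [  32.3  -99.8]]
```

```bash
python3 -m jog '[{"dp":[0,-0.3,-2],"yaw":0,"fingers":40},{"dp":[0,-0.5,-4],"yaw":0,"fingers":40},{"dp":[0,-0.5,-5.5],"yaw":0,"fingers":40},{"dp":[0,-0.5,-6.5],"yaw":0,"fingers":40},{"dp":[0,-0.5,-6.5],"yaw":0,"fingers":40}]' | grep -E "pos|forc|gap";  python3 - <<'E'
from workcell import bot,camera
import cv2,pickle
o=bot.get_obs();c=camera("wrist"); pickle.dump((o,c),open("w8.pkl","wb")); 
a=c["pixels"]
cv2.imwrite("pics/w19.png",cv2.resize(a[20:220,200:430],None,fx=3,fy=3));print(o["position"],o["force"],o["t"])
c=camera("side"); cv2.imwrite("pics/s19.png",cv2.resize(c["pixels"][80:220,260:420],None,fx=4.8,fy=4.2,interpolation=cv2.INTER_CUBIC))
E
```

```text
position: [0.5211, 0.1118, 0.0283]
force: [3.3, -0.5, -3.6]
finger_gap: 0.712
[0.5210551  0.11182346 0.02830043] [ 3.34227605 -0.52844359 -3.60208676] 18.85
```

View pics/w19.png

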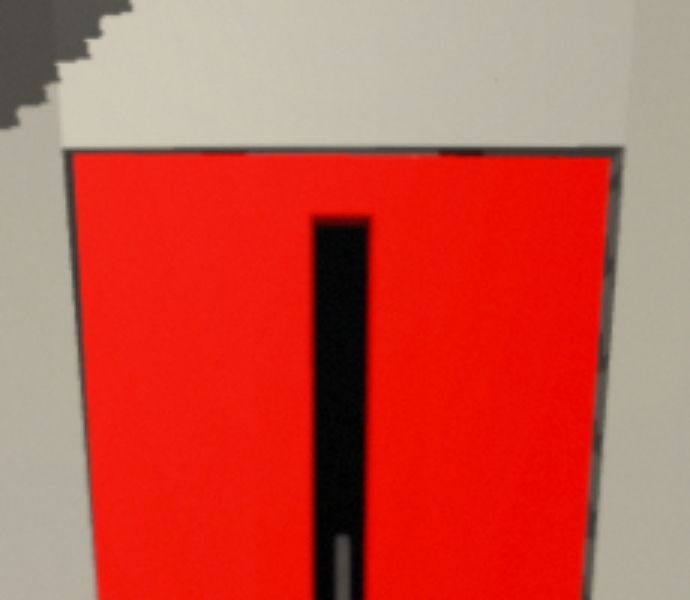

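View pics/s19.png

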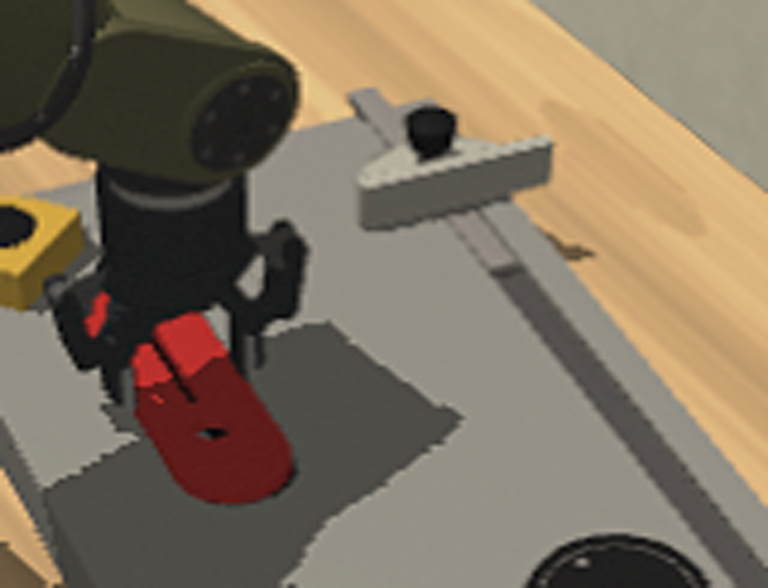

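```bash
python3 -m jog '[{"dp":[0,0,0],"yaw":0,"fingers":90},{"dp":[0,0,0],"yaw":0,"fingers":90},{"dp":[-20,0,0],"yaw":0,"fingers":90},{"dp":[-60,0,30],"yaw":0,"fingers":60},{"dp":[-80,0,75],"yaw":0,"fingers":0}]' | grep -E "pos|forc|gap"; python3 -m jog '[{"dp":[0,0.5,5],"yaw":0,"fingers":0},{"dp":[0,0.5,5],"yaw":0,"fingers":0},{"dp":[0,0.5,5],"yaw":0,"fingers":0},{"dp":[0,0.5,5],"yaw":0,"fingers":0}]' | grep -E "pos|forc|gap";  python3 - <<'E'
from workcell import bot,camera
import cv2,pickle
o=bot.get_obs();c=camera("wrist"); pickle.dump((o,c),open("w9.pkl","wb")); 
cv2.imwrite("pics/w20.png",c["pixels"]);print(o["position"],o["force"],o["t"])
E
```

```text
position: [0.5111, 0.0378, 0.1111]
force: [1.0, -0.9, 0.6]
finger_gap: 0.581
position: [0.5101, 0.0332, 0.1078]
force: [-0.0, 0.4, -0.1]
finger_gap: -0.0
[0.51008727 0.03324156 0.10777765] [-0.01200396  0.43873562 -0.13999786] 19.85
```

View pics/w20.png

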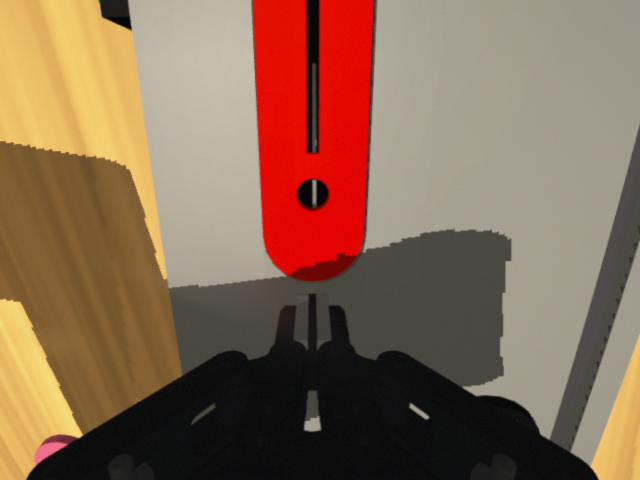

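```bash
python3 - <<'E'
from tf import *
import pickle
o,c=pickle.load(open("w9.pkl","rb"))
print(tf(c,[(313,280),(313,193)],.1078-.064))
print(tf(c,[(313,294)],-.0)) ; print(tf(c,[(313,294)],-.02))
print([proj(c,[-d,0,s*.011],c["tool_from_camera"]).round(0) for d in (0,.01,.02) for s in (-1,1)])
E
```

```text
[[  0.38037507  18.82575995]
 [  0.3089913  -39.78264461]]
[[0.16364864 5.86490284]]
[[ 0.05877691 -4.81362885]]
[array([[313., 265.]]), array([[313., 302.]]), array([[313., 273.]]), array([[313., 312.]]), array([[313., 282.]]), array([[313., 323.]])]
```

```bash
python3 -m jog '[{"dp":[20,0,0],"yaw":0,"fingers":0},{"dp":[40,0,0],"yaw":0,"fingers":0},{"dp":[55,0,0],"yaw":0,"fingers":0},{"dp":[57,0,0],"yaw":0,"fingers":0},{"dp":[57,0,0],"yaw":0,"fingers":0}]' | grep -E "pos|forc"; python3 -m jog '[{"dp":[2,0,0],"yaw":0,"fingers":0},{"dp":[4,0,0],"yaw":0,"fingers":0},{"dp":[4,0,0],"yaw":0,"fingers":0}]' | grep -E "pos|forc"; python3 -m jog '[{"dp":[1.5,0,0],"yaw":0,"fingers":0},{"dp":[3,0,0],"yaw":0,"fingers":0},{"dp":[3,0,0],"yaw":0,"fingers":0}]' | grep -E "pos|forc"
```

```text
position: [0.5103, 0.0328, 0.0514]
force: [0.5, -0.2, 1.0]
position: [0.5105, 0.0324, 0.0478]
force: [-0.3, -0.4, 0.0]
position: [0.5103, 0.0323, 0.0444]
force: [-1.0, 0.6, 0.1]
```

```bash
for i in 1 2 3 4; do python3 -m jog '[{"dp":[1,0,0],"yaw":0,"fingers":0},{"dp":[2,0,0],"yaw":0,"fingers":0},{"dp":[2,0,0],"yaw":0,"fingers":0}]' | grep -E "pos|forc"; done
```

```text
position: [0.5103, 0.0323, 0.0424]
force: [-0.2, -0.1, -0.3]
position: [0.5103, 0.0323, 0.0404]
force: [0.8, 0.6, -0.4]
position: [0.5103, 0.0323, 0.0384]
force: [0.6, 0.7, 0.7]
position: [0.5103, 0.0323, 0.0364]
force: [0.7, -0.7, 0.0]
```

```bash
for i in 1 2 3 4; do python3 -m jog '[{"dp":[1,0,0],"yaw":0,"fingers":0},{"dp":[1.5,0,0],"yaw":0,"fingers":0},{"dp":[1.5,0,0],"yaw":0,"fingers":0}]' | grep -E "pos|forc"; done
```

```text
position: [0.5106, 0.0323, 0.0352]
force: [0.8, -0.3, 2.1]
position: [0.5108, 0.0323, 0.0339]
force: [1.9, -0.5, 4.1]
position: [0.5104, 0.0323, 0.032]
force: [0.2, 0.5, 2.0]
position: [0.5106, 0.0323, 0.0313]
force: [-3.9, -0.3, 13.6]
```

```bash
python3 -m jog '[{"dp":[1,0,0],"yaw":0,"fingers":0},{"dp":[1,0,0],"yaw":0,"fingers":0},{"dp":[1,0,0],"yaw":0,"fingers":0}]' | grep -E "pos|forc";  python3 -m jog '[{"dp":[-10,0,0],"yaw":0,"fingers":0},{"dp":[-50,0,10],"yaw":0,"fingers":0},{"dp":[-100,0,30],"yaw":0,"fingers":0},{"dp":[-130,0,40],"yaw":0,"fingers":0},{"dp":[-130,0,40],"yaw":0,"fingers":0}]' | grep -E "pos|forc"; python3 - <<'E'
from workcell import bot,camera
import cv2,pickle
o=bot.get_obs();c=camera("wrist"); pickle.dump((o,c),open("w10.pkl","wb")); 
cv2.imwrite("pics/w21.png",cv2.resize(c["pixels"][0:300,150:550],None,fx=2,fy=2,interpolation=cv2.INTER_CUBIC));print(o["position"],o["force"],o["t"])
c=camera("side"); cv2.imwrite("pics/s21.png",cv2.resize(c["pixels"][120:270,260:430],None,fx=4.6,fy=3.9,interpolation=cv2.INTER_CUBIC))
E
```

```text
position: [0.5107, 0.0323, 0.0312]
force: [-10.0, -1.1, 27.6]
position: [0.5064, -0.0084, 0.164]
force: [0.7, -0.2, -0.8]
[ 0.50638876 -0.00843309  0.16395519] [ 0.74997139 -0.17962417 -0.8024369 ] 24.2
```

View pics/w21.png

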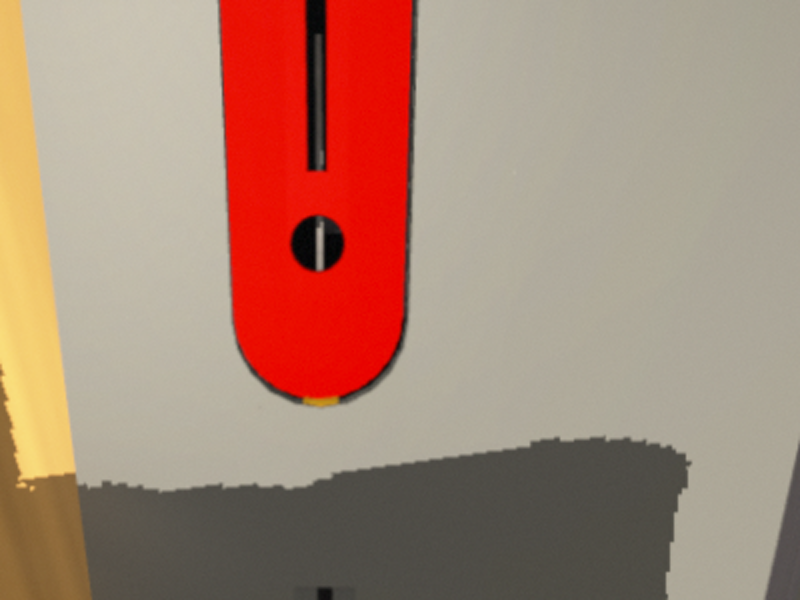

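View pics/s21.png

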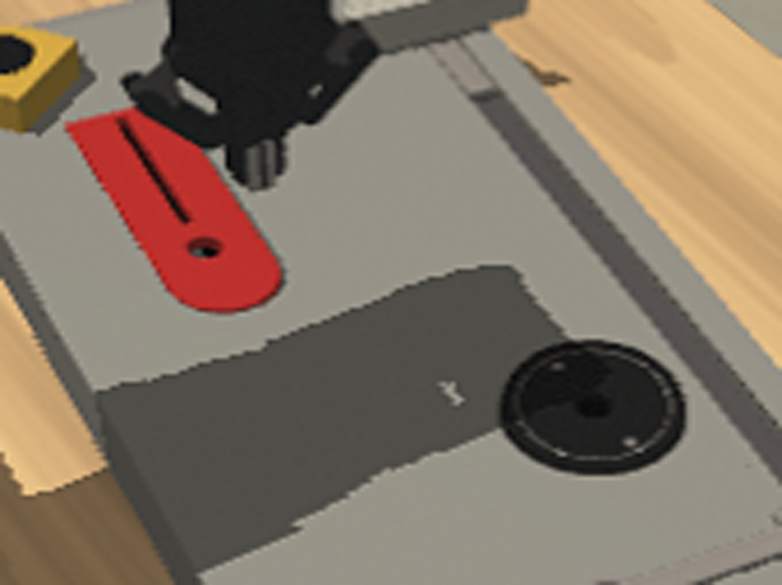

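```bash
python3 g.py .6255 -.121 .06
```

```text
[[ 0.    0.99 -0.14]
 [ 0.   -0.14 -0.99]
 [-1.    0.   -0.  ]]
t 24.3 pos [ 0.5047 -0.0074  0.1595] zhead -98.05 dp [ 99.6 135.5  95.6] F [0.4 0.1 0.2] gap -0.003
```

```bash
python3 -m jog '[{"dp":[0,30,20],"yaw":0,"fingers":0},{"dp":[0,65,45],"yaw":0,"fingers":0},{"dp":[0,100,70],"yaw":0,"fingers":0},{"dp":[20,135,95],"yaw":0,"fingers":0},{"dp":[40,135,95],"yaw":0,"fingers":0}]' | grep -E "pos|forc"; python3 - <<'E'
from workcell import bot,camera
import cv2,pickle
o=bot.get_obs();c=camera("wrist"); pickle.dump((o,c),open("w11.pkl","wb")); 
cv2.imwrite("pics/w22.png",c["pixels"]);print(o["position"],o["force"],o["t"])
E
```

```text
position: [0.6266, -0.1227, 0.1158]
force: [-0.6, 0.2, 0.0]
[ 0.62657557 -0.1227375   0.11580946] [-0.58433382  0.19918842  0.04960338] 24.8
```

View pics/w22.png

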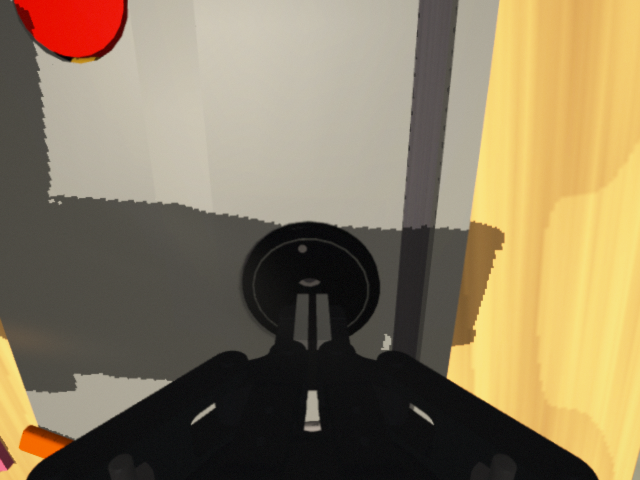

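```bash
python3 -m jog '[{"dp":[30,0,0],"yaw":0,"fingers":0},{"dp":[60,0,0],"yaw":0,"fingers":0},{"dp":[68,0,0],"yaw":0,"fingers":0},{"dp":[71,0,0],"yaw":0,"fingers":0},{"dp":[71,0,0],"yaw":0,"fingers":0}]' | grep -E "pos|forc"; for i in 1 2 3 4; do python3 -m jog '[{"dp":[1,0,0],"yaw":0,"fingers":0},{"dp":[2,0,0],"yaw":0,"fingers":0},{"dp":[2,0,0],"yaw":0,"fingers":0}]' | grep -E "pos|forc"; done
```

```text
position: [0.6255, -0.1199, 0.0494]
force: [0.3, -0.2, -0.7]
position: [0.6254, -0.1202, 0.0472]
force: [-0.3, -0.8, -0.1]
position: [0.6252, -0.1202, 0.0444]
force: [0.8, -0.0, 0.1]
position: [0.6252, -0.1202, 0.0424]
force: [0.8, 1.1, 0.3]
position: [0.6252, -0.1202, 0.0404]
force: [-1.4, 1.1, 0.4]
```

```bash
for i in 1 2 3 4 5; do python3 -m jog '[{"dp":[1,0,0],"yaw":0,"fingers":0},{"dp":[2,0,0],"yaw":0,"fingers":0},{"dp":[2,0,0],"yaw":0,"fingers":0}]' | grep -E "pos|forc"; done
```

```text
position: [0.6252, -0.1202, 0.0384]
force: [-0.8, 0.3, -0.6]
position: [0.6252, -0.1202, 0.0364]
force: [-0.2, -0.3, 0.1]
position: [0.6252, -0.1202, 0.0344]
force: [0.0, -0.2, -0.3]
position: [0.6252, -0.1202, 0.0324]
force: [0.9, 0.7, 0.2]
position: [0.6255, -0.1203, 0.0314]
force: [-3.5, 1.1, 8.2]
```

```bash
python3 -m jog '[{"dp":[-14,0,0],"yaw":0,"fingers":0},{"dp":[-14,0,32],"yaw":0,"fingers":0},{"dp":[-14,0,64],"yaw":0,"fingers":0},{"dp":[-8,0,66],"yaw":0,"fingers":0},{"dp":[-4,0,66],"yaw":0,"fingers":0}]' | grep -E "pos|forc"; for i in 1 2 3; do python3 -m jog '[{"dp":[1,0,0],"yaw":0,"fingers":0},{"dp":[1.5,0,0],"yaw":0,"fingers":0},{"dp":[1.5,0,0],"yaw":0,"fingers":0}]' | grep -E "pos|forc"; done
```

```text
position: [0.6159, -0.1861, 0.0347]
force: [0.4, 1.2, -0.5]
position: [0.6163, -0.1848, 0.0332]
force: [-0.3, -0.1, -0.3]
position: [0.616, -0.1855, 0.0315]
force: [-0.4, 0.8, 0.5]
position: [0.6163, -0.1856, 0.0314]
force: [-4.9, 2.5, 11.6]
```

Both sides of the ring are at the flush height. I'll retreat and take a final check.

```bash
python3 -m jog '[{"dp":[-15,0,0],"yaw":0,"fingers":0},{"dp":[-60,0,0],"yaw":0,"fingers":0},{"dp":[-110,0,0],"yaw":0,"fingers":0},{"dp":[-150,-40,0],"yaw":0,"fingers":0},{"dp":[-180,-80,0],"yaw":0,"fingers":0}]' | grep -E "pos|forc";python3 -m jog '[{"dp":[-20,-40,30],"yaw":0,"fingers":0},{"dp":[-20,-80,60],"yaw":0,"fingers":0},{"dp":[-20,-100,90],"yaw":0,"fingers":0},{"dp":[-20,-100,120],"yaw":0,"fingers":0},{"dp":[-20,-100,120],"yaw":0,"fingers":0}]' | grep -E "pos|forc"; python3 - <<'E'
from workcell import bot,camera
import cv2
c=camera("side"); cv2.imwrite("pics/s23.png",cv2.resize(c["pixels"][90:360,220:500],None,fx=2.8,fy=2.2,interpolation=cv2.INTER_CUBIC))
c=camera("top"); cv2.imwrite("pics/t23.png",cv2.resize(c["pixels"][115:285,145:430],None,fx=2.8,fy=2.8,interpolation=cv2.INTER_CUBIC))
print(bot.get_obs()["t"])
E
```

```text
position: [0.5415, -0.175, 0.2086]
force: [1.4, -0.3, -0.6]
position: [0.4251, -0.2826, 0.2272]
force: [0.7, 0.8, -0.8]
30.55
```

View pics/s23.png

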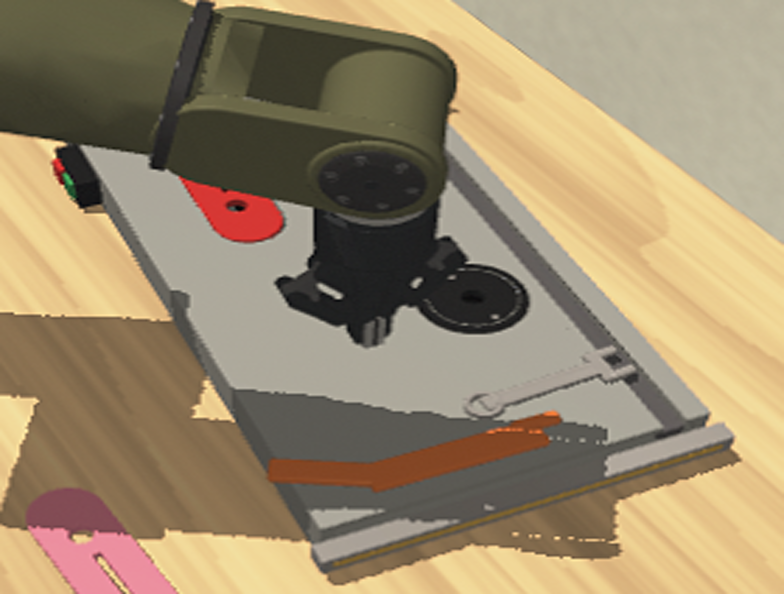

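View pics/t23.png

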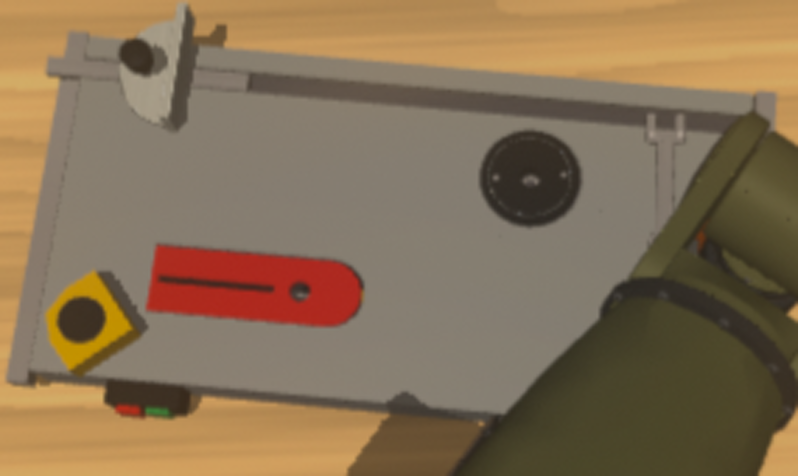

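Both inserts are home and the other items have not moved. The gripper is in the air, clear of everything.

```bash
python3 -c "
from workcell import bot
print(bot.sign_off())"
```

```text
the job is handed in; nothing more can be done
None
```

Both inserts are back in their openings and the job is handed in, with the clock at about 30.6 s of the 58 s.

- **Ring:** I pushed it across the table with the part-open fingers until it dropped into the round opening. Pressing it on two opposite sides met solid contact at TCP heights of 31.4 mm both times.
- **Throat plate:** I carried it over, tipped its tongue into the long opening and drew it under the rear lip. I then pressed the round end down past the catch. It gave about 4 mm, the force dropped, and it then stopped solid at about 28 N with the TCP at 31.2 mm, level with the ring.
- **Last pictures:** They show both inserts level with the table. The mitre gauge, tape measure, push stick and spanner are where they started; the push stick and spanner are partly hidden in the top view but clear in the side view.

**Checks that failed or disagreed:**
- My first push passed over the ring without moving it. The fingertips sit about 33 mm behind the stated TCP when 70% open, so I found the right height by touching the table, which it did at up to about 23 N.
- The top and wrist cameras disagreed by up to about 5 mm, so I aligned the plate by its position relative to the opening.
- In some pictures the ring's rim looked thicker on the side nearest the camera, which could have meant it stood proud. The two press checks ruled that out.

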